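Level the tube roller mixer with a wedge and start it with the key

ROBOT

A 6-joint arm with a two-finger parallel gripper is mounted at the origin on a cart in front of the work surface, level with it; the furniture and walls round the work are solid. World frame = base frame: x ahead of the robot, y to its left, z up, the work surface at z = 0. Lengths are in m, angles in degrees, forces in N, time in s.
With the tool pointing down it reaches from about 0.25 to 0.725 m from the base axis. Payload 9.7 kg.
Tool frame: the origin (TCP) lies where the fingers leave the gripper's body, on its centre line; the fingertips stand 73 mm ahead of it and the grasp point (between the pads) lies 54 mm ahead of it; z points along the fingers, y is the direction in which the jaws open and shut (so a half turn about z gives the same grasp; the last joint's range is limited). The gripper opens to 85 mm and grips with 20 to 120 N. Pads are 22 mm wide; open, the fingers measure 114 mm over their backs; the gripper's body (76 mm by 85 mm) begins 54 mm behind the grasp point. The pads swing forward as they close: fully open they stand 13 mm farther back than shut.
Start: joints at [-70.989, 4.979, 10.078, 95.1, 0, 90], TCP at [0.179, -0.52, 0.304] pointing down, gripper open.
Joint ranges: [-179.16, 179.16], [-48.56, 103.87], [-65.8, 70.77], [-126.05, 130.52], [-82.76, 87.17], [-180, 180]. Speed limits (degrees/s): [127.2, 127.2, 147.25, 180, 180, 180].

INTERFACE

Orientations are given as [roll, pitch, yaw] about the fixed x, y, z axes, in that order (R = Rz(yaw) Ry(pitch) Rx(roll)).
In Python, from cell import env gives the robot as it stands.
- The arm moves only by the tool servo_tool, never from a script. Its argument "moves" is a list that holds one entry, the list of rows, each a list of 6 numbers: the shift along the tool's x, y, z in m, then the turn, a rotation vector about the tool's x, y, z in rad. In form: [[[x, y, z, wx, wy, wz], ...]]. A call has 1 to 5 rows; each row shifts and turns the commanded pose from where the row before left it, along the tool's axes as they then stand; what a row does not reach is not made up. A row lasts 1/8 s, in which the tool goes at most 62.5 mm and 10.7 degrees, less where a joint would pass 70% of its speed; a pose out of reach is approached as far as the arm can. A call is refused whole if a number of a shift passes 0.0625 or a number of a turn 0.188, either way. A call with a gripper value outside its range is refused whole. "gripper" is the opening, from 0 (shut) to 1 (fully open), set as the call begins (left out, the last holds). The fingers move at their own pace and stop on an object; "force" is the grip in N (left out, the last holds). Time passes only in rows, so rows that do not move let the fingers close. It gives the time, the measured TCP pose, the force and the opening at its end, in the units of the state.
- env.get_state(): the state, without advancing time (a new reading comes with each control period).
- env.grab_frame(name): name is "scene" or "top" or "wrist"; returns a dict with "color" (384x512x3 uint8, blue, green, red), "camera_matrix" (3x3 intrinsics, pixels), "T" (4x4, takes a point from camera to world coordinates). Camera axes: x right, y up, looking along -z (the intrinsics and any distortion apply to the point x, -y, -z); pixel columns grow to the right and rows downward; lengths in m; the calibration is good to about 2 mm. A picture is of the moment at which its call begins. There is no depth.
- env.finish_job(): hands the job in, once; it reports no verdict.
Trained networks look in a picture, given as the dict that the camera call returned (one of the last four; its "shot" number tells which), for a name from the list of things; names that differ only in an ending like _2 or _b are one class to them, and where a whole thing is asked for, a point or a joint stands for the part that bears it (a point fixed in the world has none). Each returns a list of dicts, best first, with "conf" (0 to 1); they miss things now and then, are a little off and sometimes report something else, mostly with a low value. They report only what shows in the picture. A call takes as long as a camera call.
- env.spot_in(query, picture): "bbox" ([centre column, centre row, width, height] in pixels, round what is visible of it).
- env.outline_of(query, picture): "region" (384x512 bool, what is visible of it) and "bbox" ([centre column, centre row, width, height] in pixels, round what is visible of it).
- env.tip_of(query, picture): "location" ([column, row] in pixels: a listed point, or the origin of a listed thing).
The state is a dict: "time_s": time; "q": joint angles; "joint_vel": joint speeds; "effort": joint torques, N m; "ee_pos": TCP position; "eef_rot": TCP orientation; "contact_force": force on the tool from outside, world axes, zero at the start; "moment": the same for the moment, N m; "width": opening from 0.0 (shut) to 1.0 (fully open).
Only numpy, scipy, OpenCV 4.12 (cv2) and the standard library are available. Lean on these libraries where they do the work, as an engineer would, in place of code of your own. Each camera call takes 0.05 s, during which the arm holds its last target. There are 200 camera calls.

TASK

Get the tube roller mixer level and running: slide the levelling wedge, thin end first, under the cross-bar at the free end of the roller deck until the deck's pointer stands at the long line of the gauge plate, and leave it there. Only when the deck is level, turn the key clockwise through run and on to start as far as it goes, hold it there for about a second, and let go so that it springs back by itself to run (not off). Leave the two specimen cups standing where they are.

Things in the scene. Friction and masses are not known exactly. Their poses are not given: they have to be found in the camera images.
- mixer: Tube roller mixer, fixed part: white drive housing 190 mm (x) by 96 mm (y) by 96 mm high with a grey top panel. Origin: centre of its underside. Its -y axis points along the roller deck to the deck's free end. A flat rail along the deck's -x side carries the gauge plate. A low speed knob (12 mm high) stands 92 mm to +x of the key; leave it.
- roller_deck (a joint): Hinge of the roller deck on the housing, 45 mm above the worktop, 48 mm from the housing's centre. Deck: 156 mm wide, 207 mm from hinge to cross-bar, five black rollers on top with two tubes lying on them, about 0.65 kg, free to rise. 0: its two rubber feet stand on the worktop; 0.068 rad: level.
- lift_bar (a point): Middle of the steel cross-bar under the deck's free end: 12 mm thick, 130 mm long along the mixer's x, between two legs 118 mm apart inside. Its underside is about 8 mm above the worktop at first, 22 mm when level. Axes: the mixer's, tilted with the deck; -y points outward, where the wedge comes from. The end panel above it is 5 mm farther out and its top is 78 mm high when level.
- level_pointer (a point): Tip of the small dark pointer on the side of the deck's end panel, on the deck's -x side (towards the robot); it moves up and down beside the gauge plate. It rises about 0.92 mm for each millimetre that the bar rises.
- level_mark (a point): The long dark line on the fixed steel gauge plate (28 mm wide, 89 mm high) beside the pointer; the point is the line's end next to the pointer, 60 mm above the worktop. The deck is level when the pointer is at this height. Its axes are the mixer's.
- wedge_heel (a point): Grip point of the loose grey plastic levelling wedge: centre of its heel block (50 mm long, 44 mm wide, 40 mm high; the point is 20 mm above its underside). +x points to the thin toe, z up. Wedge: 200 mm long, 44 mm wide, about 0.16 kg. Friction holds it where it is left under the bar.
- wedge_toe (a point): Middle of the wedge's thin toe edge, on the worktop, 175 mm ahead of the grip point. The toe is 3 mm thick; from it the top rises evenly to 30 mm over 150 mm (0.18 mm per mm) up to the heel block. The wedge is as high as the underside of the levelled bar (22 mm) about 105 mm from the toe, 70 mm ahead of the grip point. Axes as at the grip point.
- key_bow (a point): Centre of the black bow of the key standing upright in the lock on the top panel (it stays in the lock). Bow: flat plate 44 mm wide, 9 mm thick, 38 mm high; this point is 43 mm above the panel, 139 mm above the worktop. The lock's steel collar, 42 mm across, is 10 mm high. The key turns about the vertical through this point. x lies along the bow's width, y across its thickness.
- lock_barrel (a joint): Turn of the lock barrel, clockwise seen from above: 0 is off, 0.70 is run (stop). It carries the key and stays where it is left (friction about 0.05 N m). Three ticks on the panel on the far side of the lock show off, run (long tick) and start.
- start_key (a joint): Further clockwise turn of the key past the barrel, against a spring: 0 at rest, 0.60 is start (stop). The spring (0.10 N m, rising to 0.20 at start) is stronger than the barrel's friction, so the key first takes the barrel to run, then goes on to start: 1.30 rad from off in all. Let go, it springs back to 0; the barrel stays at run.
- specimen_cup_a (a point): Centre of a specimen cup with screw lid, 58 mm across and 59 mm high, standing loose on the worktop; leave it alone.
- specimen_cup_b (a point): Centre of a specimen cup with screw lid (the other one), 58 mm across and 59 mm high, standing loose on the worktop; leave it alone.

How it is judged:
By the outcome, as a careful person would: the job done as asked, in the order asked, and still so for the second after the job is handed in, with the robot touching nothing.
It also fails if it takes over 61 s, if anything falls off the work surface, if the arm or the gripper's body presses on something with over 40 N, if the wrist force passes 120 N, or if a joint passes its speed limit or range.

## Working session

There is one attempt and no reset: what is moved stays moved. The work goes in short steps, Python scripts to look and compute and a tool call to move; the robot and the scene stay as the last step left them, time stands still between calls to the robot, and variables do not carry over. Pictures are saved under pics/ and viewed, about 8 in all and at most 12, crops included, and the job is handed in when it is done.

Besides the shell and the picture viewer there is one more tool, called after ">>>" as name([rows], argument=value, ...), one row to a line, values as JSON. servo_tool: Moves the arm, as the interface text tells. Its arguments: {"type":"object","properties":{"moves":{"type":"array","items":{"type":"array","items":{"type":"array","items":{"type":"number"}}}},"gripper":{"type":"number"},"force":{"type":"number"}},"required":["moves"]}

```bash
mkdir -p pics; ls; cat > h.py <<'E'
import numpy as np, cv2
from cell import env
def ray(f,p):
    K=np.array(f["camera_matrix"]);T=np.array(f["T"])
    d=np.linalg.inv(K)@[p[0],p[1],1]; d=T[:3,:3]@[d[0],-d[1],-d[2]]
    return T[:3,3],d
def onz(f,p,z):
    o,d=ray(f,p); return o+d*(z-o[2])/d[2]
def proj(f,X):
    K=np.array(f["camera_matrix"]);T=np.array(f["T"])
    c=T[:3,:3].T@(np.array(X)-T[:3,3]); c=K@[c[0],-c[1],-c[2]]; return c[:2]/c[2]
def tri(fps):
    A=np.zeros((3,3));b=np.zeros(3)
    for f,p in fps:
        o,d=ray(f,p);d=d/np.linalg.norm(d);M=np.eye(3)-np.outer(d,d);A+=M;b+=M@o
    return np.linalg.solve(A,b)
E
python3 - <<'E'
from h import *
s=env.grab_frame("scene");t=env.grab_frame("top")
cv2.imwrite("pics/s.png",s["color"]);cv2.imwrite("pics/t.png",t["color"])
Z=dict(mixer=0,lift_bar=.014,level_pointer=.047,level_mark=.06,wedge_heel=.02,wedge_toe=0,key_bow=.139,specimen_cup_a=.03)
for n,z in Z.items():
  for nm,f in(("s",s),("t",t)):
    for r in env.tip_of(n,f)[:2]:
      print(n,nm,round(r["conf"],2),np.round(r["location"],1),onz(f,r["location"],z).round(3))
st=env.get_state();print({k:np.round(v,3) for k,v in st.items()})
print(s["T"],t["T"])
E
```

```text
pics
mixer s 0.78 [171.6 230.6] [0.584 0.234 0.   ]
mixer t 0.61 [180.1 172.7] [0.578 0.233 0.   ]
mixer t 0.42 [263.7 201.3] [ 0.522 -0.014  0.   ]
lift_bar s 0.88 [234.7 187. ] [ 0.574 -0.016  0.014]
lift_bar s 0.7 [248.4 196.6] [ 0.514 -0.02   0.014]
lift_bar t 0.92 [269.2 184.8] [ 0.568 -0.024  0.014]
level_pointer t 0.81 [260.3 206.3] [ 0.497 -0.006  0.047]
level_mark s 0.93 [252.  192.8] [ 0.488 -0.013  0.06 ]
level_mark s 0.21 [285.2 138. ] [ 0.591 -0.263  0.06 ]
level_mark t 0.66 [262.5 203.3] [ 0.503 -0.011  0.06 ]
wedge_heel s 0.59 [278.4 158.9] [ 0.563 -0.204  0.02 ]
wedge_heel t 0.6 [334.  197.3] [ 0.551 -0.207  0.02 ]
wedge_toe s 0.72 [309.3 197.3] [ 0.386 -0.168  0.   ]
wedge_toe t 0.76 [315.8 261.3] [ 0.371 -0.174  0.   ]
key_bow s 0.7 [172.7 210. ] [0.544 0.236 0.139]
key_bow t 0.61 [169.2 170.7] [0.541 0.232 0.139]
key_bow t 0.38 [140.5 237.9] [0.366 0.274 0.139]
specimen_cup_a s 0.79 [196.9 283.4] [0.372 0.301 0.03 ]
specimen_cup_a s 0.67 [284.7 137.4] [ 0.616 -0.287  0.03 ]
specimen_cup_a t 0.76 [143.4 235.4] [0.384 0.298 0.03 ]
specimen_cup_a t 0.67 [361.8 179.4] 
[... 318 characters left out ...]
00]), 'ee_pos': array([ 0.179, -0.52 ,  0.304]), 'eef_rot': array([1.79995e+02, 2.00000e-03, 1.90120e+01]), 'contact_force': array([ 0.48 , -0.312, -0.648]), 'moment': array([ 0.023, -0.003, -0.045]), 'width': np.float64(1.0)}
[[-0.6789783   0.5428997  -0.49421491 -0.25153447]
 [-0.73399637 -0.51612354  0.44143608  0.64984604]
 [-0.01542044  0.66247747  0.7489231   1.21848235]
 [ 0.          0.          0.          1.        ]] [[ 1.15375824e-01  9.67826905e-01 -2.23605683e-01  2.74171548e-01]
 [-9.93316814e-01  1.13135127e-01 -2.28506079e-02  8.69553658e-04]
 [ 3.18222428e-03  2.24747692e-01  9.74411796e-01  1.10309353e+00]
 [ 0.00000000e+00  0.00000000e+00  0.00000000e+00  1.00000000e+00]]
```

```bash
python3 - <<'E'
import cv2
s=cv2.imread("pics/s.png");t=cv2.imread("pics/t.png")
a=cv2.resize(s[100:320,120:340],(600,600),interpolation=3);cv2.imwrite("pics/s1.png",a)
b=cv2.resize(t[120:290,110:390],None,fx=2.8,fy=2.8,interpolation=3);cv2.imwrite("pics/t1.png",b)
E
```

```text
(no output)
```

View pics/s1.png

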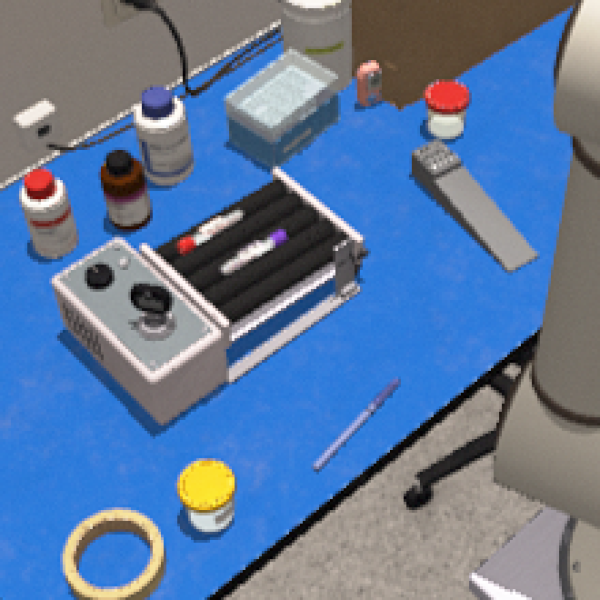

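View pics/t1.png

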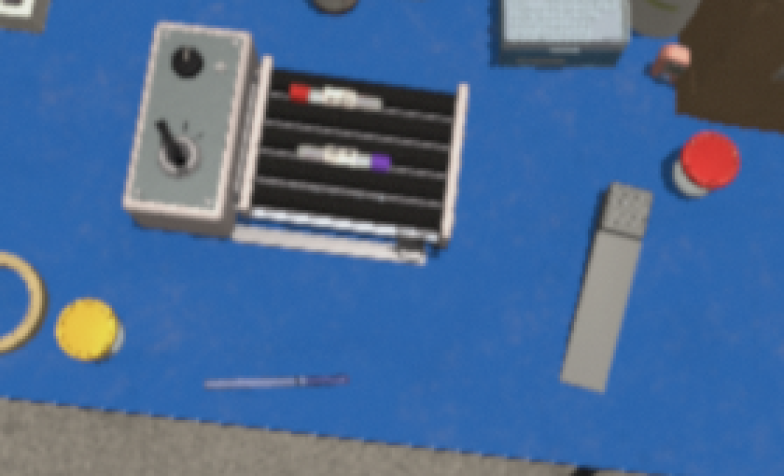

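The pictures show the mixer deck running along world −y, with its pointer and gauge on the near side. The wedge lies to the right with its heel by the red cup, and the key is on the near half of the panel. Next I'll go above the wedge heel and look from close by.

```bash
cat >> h.py <<'E'
from scipy.spatial.transform import Rotation as R
def plan(pos,yaw,n,start=None,dec=4):
    st=env.get_state(); R0=R.from_euler("xyz",st["eef_rot"],degrees=True); p=np.array(st["ee_pos"])
    if start is not None: p=np.array(start[0]);R0=R.from_euler("xyz",[180,0,start[1]],degrees=True)
    R1=R.from_euler("xyz",[180,0,yaw],degrees=True); rv=(R0.inv()*R1).as_rotvec(); d=(np.array(pos)-p)/n
    for i in range(n):
        Ri=R0*R.from_rotvec(rv*i/n); print(np.round(np.r_[Ri.inv().apply(d),rv/n],dec).tolist(),end=",")
    print()
E
python3 - <<'E'
from h import *
plan([.535,-.205,.25],-11,10)
f=env.grab_frame("wrist");st=env.get_state()
Rt=R.from_euler("xyz",st["eef_rot"],degrees=True)
print(Rt.inv().apply(f["T"][:3,3]-st["ee_pos"]),Rt.inv().apply(-f["T"][:3,2]))
E
```

```text
[0.0439, -0.0182, 0.0054, 0.0, 0.0, 0.0524],[0.0429, -0.0205, 0.0054, 0.0, 0.0, 0.0524],[0.0418, -0.0227, 0.0054, 0.0, 0.0, 0.0524],[0.0405, -0.0248, 0.0054, 0.0, 0.0, 0.0524],[0.0392, -0.0269, 0.0054, 0.0, 0.0, 0.0524],[0.0377, -0.0289, 0.0054, 0.0, 0.0, 0.0524],[0.0361, -0.0309, 0.0054, 0.0, 0.0, 0.0524],[0.0345, -0.0327, 0.0054, 0.0, 0.0, 0.0524],[0.0327, -0.0345, 0.0054, 0.0, 0.0, 0.0524],[0.0309, -0.0361, 0.0054, 0.0, 0.0, 0.0524],
[ 0.07165286 -0.00012182 -0.07056522] [-2.82385852e-01 -4.48645480e-04  9.59300802e-01]
```

>>> servo_tool([
  [[0.044,-0.018,0.005,0,0,0.052],[0.043,-0.0205,0.005,0,0,0.052],[0.042,-0.0225,0.005,0,0,0.052],[0.0405,-0.025,0.005,0,0,0.052],[0.039,-0.027,0.005,0,0,0.052]],
])

```text
time_s: 1.58
ee_pos: [0.3582, -0.3612, 0.2789]
eef_rot: [180.0, -0.0, 4.0]
contact_force: [-1.0, -0.4, 0.1]
width: 1.006
```

>>> servo_tool([
  [[0.0375,-0.029,0.005,0,0,0.052],[0.036,-0.031,0.005,0,0,0.052],[0.0345,-0.0325,0.005,0,0,0.052],[0.0325,-0.0345,0.005,0,0,0.052],[0.031,-0.036,0.005,0,0,0.052]],
])

```text
time_s: 2.2
ee_pos: [0.5354, -0.2033, 0.2538]
eef_rot: [180.0, -0.0, -10.9]
contact_force: [0.6, -0.8, 0.3]
width: 0.999
```

```bash
python3 - <<'E'
from h import *
w=env.grab_frame("wrist");cv2.imwrite("pics/w1.png",w["color"])
for n,z in dict(wedge_heel=.02,wedge_toe=0).items():
    for r in env.tip_of(n,w)[:2]:
      print(n,round(r["conf"],2),np.round(r["location"],1),onz(w,r["location"],z).round(4))
for r in env.outline_of("wedge_heel",w)[:1]:
    m=r["region"].astype(np.uint8);c=max(cv2.findContours(m,0,2)[0],key=cv2.contourArea)
    print(r["conf"],[onz(w,p,.02).round(3) for p in cv2.boxPoints(cv2.minAreaRect(c))], cv2.minAreaRect(c))
st=env.get_state();print(st["time_s"],st["ee_pos"],st["eef_rot"])
E
```

```text
wedge_heel 0.81 [250.4 155.4] [ 0.5579 -0.2022  0.02  ]
wedge_toe 0.57 [256.6 286.3] [ 0.3775 -0.175   0.    ]
0.77 [array([ 0.586, -0.181,  0.02 ]), array([ 0.579, -0.228,  0.02 ]), array([ 0.39 , -0.206,  0.02 ]), array([ 0.396, -0.151,  0.02 ])] ((252.443115234375, 209.03274536132812), (152.91213989257812, 43.39558029174805), 86.633544921875)
2.4 [ 0.53471938 -0.20391516  0.25348842] [ 1.79999727e+02  4.85972479e-02 -1.06683125e+01]
```

View pics/w1.png

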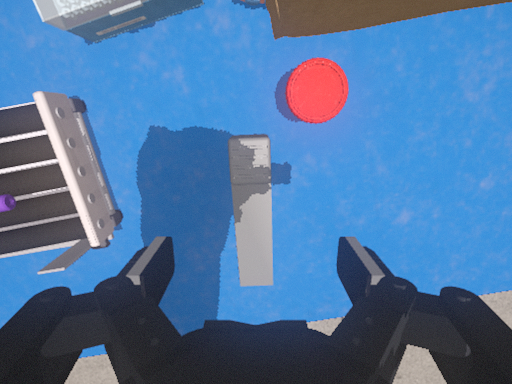

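```bash
python3 - <<'E'
from h import *
plan([.556,-.2025,.077],-8.5,5)
E
```

```text
[0.0042, -0.0011, 0.0353, -0.0, 0.0002, -0.0076],[0.0042, -0.001, 0.0353, -0.0, 0.0002, -0.0076],[0.0042, -0.001, 0.0353, -0.0, 0.0002, -0.0076],[0.0042, -0.001, 0.0353, -0.0, 0.0002, -0.0076],[0.0042, -0.0009, 0.0353, -0.0, 0.0002, -0.0076],
```

>>> servo_tool([
  [[0.007,-0.0017,0.035,0,0,-0.0076],[0.007,-0.0017,0.035,0,0,-0.0076],[0.007,-0.0017,0.035,0,0,-0.0076],[0,0,0.035,0,0,-0.0076],[0,0,0.036,0,0,-0.0076]],
])

```text
time_s: 3.02
ee_pos: [0.5553, -0.2044, 0.0773]
eef_rot: [180.0, -0.0, -8.6]
contact_force: [0.7, 0.5, 0.4]
width: 0.998
```

>>> servo_tool([
  [[0,0,0,0,0,0],[0,0,0,0,0,0],[0,0,0,0,0,0],[0,0,0,0,0,0],[0,0,0,0,0,0]],
], gripper=0.2, force=60)

```text
time_s: 3.65
ee_pos: [0.5569, -0.2039, 0.0804]
eef_rot: [179.9, -0.2, -8.6]
contact_force: [-1.1, -0.3, 8.2]
width: 0.508
```

```bash
python3 - <<'E'
from h import *
plan([.564,-.224,.095],-92.4,10,start=([.5555,-.204,.095],-8.6))
E
```

```text
[0.0011, 0.0019, 0.0, 0.0, -0.0, 0.1463],[0.0014, 0.0017, 0.0, 0.0, -0.0, 0.1463],[0.0016, 0.0014, 0.0, 0.0, -0.0, 0.1463],[0.0018, 0.0012, 0.0, 0.0, -0.0, 0.1463],[0.002, 0.0009, 0.0, 0.0, -0.0, 0.1463],[0.0021, 0.0006, 0.0, 0.0, -0.0, 0.1463],[0.0022, 0.0003, 0.0, 0.0, -0.0, 0.1463],[0.0022, -0.0, -0.0, 0.0, -0.0, 0.1463],[0.0021, -0.0003, -0.0, 0.0, -0.0, 0.1463],[0.0021, -0.0006, -0.0, 0.0, -0.0, 0.1463],
```

>>> servo_tool([
  [[0,0,-0.009,0,0,0],[0,0,-0.009,0,0,0]],
])

```text
time_s: 3.9
ee_pos: [0.5561, -0.2033, 0.097]
eef_rot: [180.0, -0.0, -8.6]
contact_force: [-0.6, 0.3, -1.9]
width: 0.51
```

>>> servo_tool([
  [[0.001,0.002,0,0,0,0.1463],[0.0014,0.0017,0,0,0,0.1463],[0.0016,0.0014,0,0,0,0.1463],[0.0018,0.0012,0,0,0,0.1463],[0.002,0.001,0,0,0,0.1463]],
])

```text
time_s: 4.53
ee_pos: [0.4852, -0.3409, 0.0962]
eef_rot: [-174.0, 1.3, -37.2]
contact_force: [0.7, 0.3, -1.7]
width: 0.506
```

>>> servo_tool([
  [[0.002,0.0006,0,0,0,0.1463],[0.0022,0.0003,0,0,0,0.1463],[0.0022,0,0,0,0,0.1463],[0.002,-0.0003,0,0,0,0.1463],[0.002,-0.0006,0,0,0,0.1463]],
])

```text
time_s: 5.15
ee_pos: [0.3361, -0.48, 0.094]
eef_rot: [-167.2, 7.9, -59.5]
contact_force: [-0.0, -0.6, -1.0]
width: 0.511
```

```bash
python3 - <<'E'
from h import *
w=env.grab_frame("wrist");s=env.grab_frame("scene");t=env.grab_frame("top")
a=cv2.resize(s["color"][120:250,170:340],None,fx=3,fy=3,interpolation=2);b=cv2.resize(w["color"],(520,390))
c=np.zeros((600,800,3),np.uint8);c[:390,:510]=a;c[390:600,:280]=cv2.resize(w["color"],(280,210));
c[390:600,300:720]=cv2.resize(t["color"][130:270,180:460],(420,210));cv2.imwrite("pics/c2.png",c)
F=dict(w=w,s=s,t=t)
for n,z in dict(lift_bar=.014,level_pointer=.047,level_mark=.06,wedge_heel=.038,wedge_toe=.018).items():
  for k,f in F.items():
    for r in env.tip_of(n,f)[:1]:
      print(n,k,round(r["conf"],2),np.round(r["location"],1),onz(f,r["location"],z).round(4))
st=env.get_state();print(st["time_s"],st["ee_pos"],st["eef_rot"],st["width"],st["moment"])
E
```

```text
lift_bar s 0.67 [234.4 184.4] [ 0.5836 -0.0224  0.014 ]
lift_bar t 0.84 [269.2 179.8] [ 0.5824 -0.0228  0.014 ]
level_pointer s 0.75 [250.8 194.8] [ 0.4931 -0.0123  0.047 ]
level_pointer t 0.82 [258.8 207.5] [ 0.4928 -0.0023  0.047 ]
level_mark s 0.63 [284.2 138.5] [ 0.5914 -0.2585  0.06  ]
level_mark t 0.72 [262.7 201.6] [ 0.5073 -0.0108  0.06  ]
wedge_heel w 0.78 [252.9 253.3] [ 0.3438 -0.4655  0.038 ]
wedge_heel s 0.79 [381.1 151.6] [ 0.3366 -0.4658  0.038 ]
wedge_heel t 0.7 [430.7 286.5] [ 0.3379 -0.4702  0.038 ]
wedge_toe s 0.6 [371.3 184.6] [ 0.2753 -0.3403  0.018 ]
wedge_toe t 0.7 [363.4 310.3] [ 0.2576 -0.3046  0.018 ]
6.05 [ 0.33703186 -0.47889122  0.09326158] [-167.24589517    7.90220643  -59.39789743] 0.5068479695980533 [-0.29139472  0.07552747 -0.02092492]
```

View pics/c2.png

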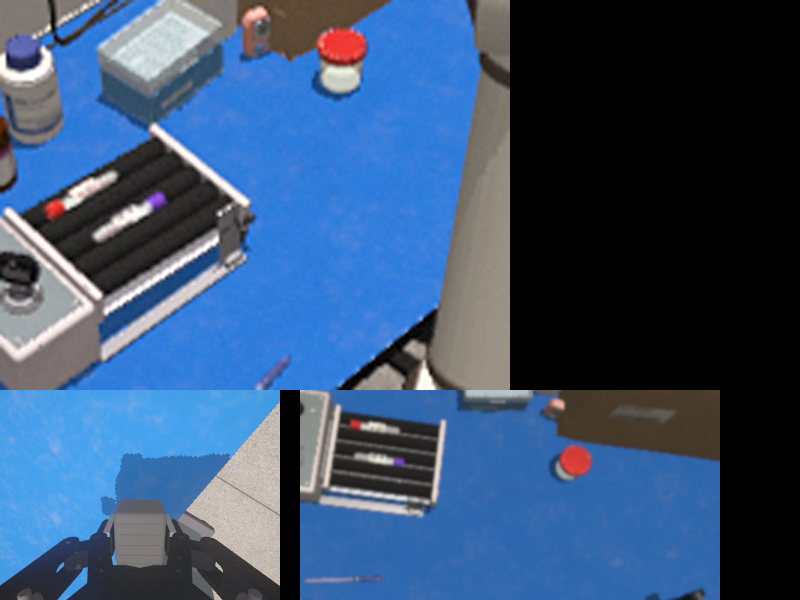

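The arm drifted because the last joint hit its range: the tool turns the other way round from what I assumed. The wedge is still held. I'll carry it back, set it down, and regrip it half a turn round.

```bash
python3 - <<'E'
from h import *
st=env.get_state();print(st["q"].round(1),st["contact_force"])
plan([.337,-.478,.15],-45,3)
plan([.48,-.24,.15],-10,8,start=([.337,-.478,.15],-45))
E
```

```text
[-59.5  17.4   0.2  80.7  12.7 179.9] [-0.23544314  0.05414812 -0.97044077]
[-0.0029, -0.0043, -0.0182, -0.0795, 0.0362, -0.0884],[-0.0019, -0.003, -0.0186, -0.0795, 0.0362, -0.0884],[-0.001, -0.0017, -0.0188, -0.0795, 0.0362, -0.0884],
[-0.0084, -0.0337, -0.0, -0.0, 0.0, -0.0764],[-0.0058, -0.0342, -0.0, -0.0, 0.0, -0.0764],[-0.0032, -0.0346, -0.0, -0.0, 0.0, -0.0764],[-0.0005, -0.0347, -0.0, -0.0, 0.0, -0.0764],[0.0021, -0.0346, -0.0, -0.0, 0.0, -0.0764],[0.0048, -0.0344, -0.0, -0.0, 0.0, -0.0764],[0.0074, -0.0339, -0.0, -0.0, 0.0, -0.0764],[0.0099, -0.0333, -0.0, -0.0, 0.0, -0.0764],
```

>>> servo_tool([
  [[-0.003,-0.0043,-0.018,-0.08,0.036,-0.088],[-0.002,-0.003,-0.0186,-0.08,0.036,-0.088],[-0.001,-0.0017,-0.019,-0.08,0.036,-0.088]],
])

```text
time_s: 6.42
ee_pos: [0.3369, -0.4778, 0.1507]
eef_rot: [179.8, 0.0, -44.9]
contact_force: [-0.0, 0.1, -1.2]
width: 0.505
```

Good: commands start from the reached pose.

>>> servo_tool([
  [[-0.0084,-0.0337,0,0,0,-0.0764],[-0.0058,-0.034,0,0,0,-0.0764],[-0.003,-0.0346,0,0,0,-0.0764],[-0.0005,-0.0347,0,0,0,-0.0764]],
])

```text
time_s: 6.92
ee_pos: [0.409, -0.3581, 0.15]
eef_rot: [179.9, 0.1, -27.4]
contact_force: [0.4, -0.2, -0.4]
width: 0.506
```

>>> servo_tool([
  [[0.002,-0.0346,0,0,0,-0.0764],[0.005,-0.0344,0,0,0,-0.0764],[0.0074,-0.034,0,0,0,-0.0764],[0.01,-0.0333,0,0,0,-0.0764]],
])

```text
time_s: 7.42
ee_pos: [0.4809, -0.239, 0.1498]
eef_rot: [180.0, 0.1, -9.9]
contact_force: [-0.5, -1.1, -0.8]
width: 0.505
```

>>> servo_tool([
  [[0,0,0.03,0,0,0],[0,0,0.02,0,0,0],[0,0,0.01,0,0,0],[0,0,0.006,0,0,0],[0,0,0.003,0,0,0]],
])

```text
time_s: 8.05
ee_pos: [0.4805, -0.2403, 0.081]
eef_rot: [180.0, 0.1, -10.1]
contact_force: [0.5, 1.5, -0.7]
width: 0.505
```

>>> servo_tool([
  [[0,0,0,0,0,0],[0,0,0,0,0,0],[0,0,0,0,0,0],[0,0,0,0,0,0]],
], gripper=1.0)

```text
time_s: 8.55
ee_pos: [0.4804, -0.2402, 0.081]
eef_rot: [180.0, 0.1, -10.0]
contact_force: [0.6, -0.3, 0.5]
width: 1.001
```

>>> servo_tool([
  [[0,0,-0.03,0,0,0],[0,0,-0.03,0,0,0],[0,0,0,0,0,-0.1745],[0,0,0,0,0,-0.1745],[0,0,0,0,0,-0.1745]],
])

```text
time_s: 9.18
ee_pos: [0.4805, -0.2401, 0.1409]
eef_rot: [-180.0, 0.1, 20.3]
contact_force: [0.2, -0.1, 0.1]
width: 1.0
```

>>> servo_tool([
  [[0,0,0,0,0,-0.1745],[0,0,0,0,0,-0.1745],[0,0,0,0,0,-0.1745],[0,0,0,0,0,-0.1745],[0,0,0,0,0,-0.1745]],
])

```text
time_s: 9.8
ee_pos: [0.4805, -0.2401, 0.1408]
eef_rot: [-179.9, 0.1, 70.3]
contact_force: [0.1, 0.4, -0.4]
width: 1.002
```

>>> servo_tool([
  [[0,0,0,0,0,-0.1745],[0,0,0,0,0,-0.1745],[0,0,0,0,0,-0.1745],[0,0,0,0,0,-0.1745],[0,0,0,0,0,-0.1745]],
])

```text
time_s: 10.42
ee_pos: [0.4805, -0.2401, 0.1408]
eef_rot: [-179.9, -0.0, 120.3]
contact_force: [0.7, 0.5, 0.2]
width: 0.999
```

>>> servo_tool([
  [[0,0,0,0,0,-0.1745],[0,0,0,0,0,-0.1745],[0,0,0,0,0,-0.1745],[0,0,0,0,0,-0.1745],[0,0,0,0,0,-0.1745]],
])

```text
time_s: 11.05
ee_pos: [0.4804, -0.2401, 0.1408]
eef_rot: [-180.0, -0.1, 170.3]
contact_force: [0.9, 0.4, -0.1]
width: 0.996
```

```bash
python3 - <<'E'
from h import *
w=env.grab_frame("wrist")
for n,z in dict(wedge_heel=.02,wedge_toe=0).items():
    for r in env.tip_of(n,w)[:1]:
      print(n,round(r["conf"],2),np.round(r["location"],1),onz(w,r["location"],z).round(4))
st=env.get_state();print(st["time_s"],st["ee_pos"],st["eef_rot"],st["q"])
E
```

```text
wedge_heel 0.57 [252.3 205.6] [ 0.4762 -0.2413  0.02  ]
11.2 [ 0.48045147 -0.24007871  0.14079752] [-1.79957678e+02 -9.13104133e-02  1.69751259e+02] [-2.65248370e+01  3.27569357e+00 -9.76744662e+00  7.70326493e+01
 -6.62171326e-02 -1.62760860e+01]
```

>>> servo_tool([
  [[0,0,0.02,0,0,0],[0,0,0.02,0,0,0],[0,0,0.013,0,0,0],[0,0,0.005,0,0,0]],
])

```text
time_s: 11.7
ee_pos: [0.4801, -0.24, 0.0821]
eef_rot: [-180.0, -0.1, 169.8]
contact_force: [0.2, 0.1, -0.3]
width: 0.993
```

>>> servo_tool([
  [[0,0,0,0,0,0],[0,0,0,0,0,0],[0,0,0,0,0,0],[0,0,0,0,0,0],[0,0,-0.008,0,0,0]],
], gripper=0.2, force=60)

```text
time_s: 12.32
ee_pos: [0.48, -0.24, 0.0906]
eef_rot: [-180.0, -0.2, 169.9]
contact_force: [0.6, 0.8, -1.1]
width: 0.504
```

```bash
python3 - <<'E'
from h import *
plan([.567,-.224,.100],87.6,10)
E
```

```text
[-0.0083, 0.0031, -0.001, -0.0002, -0.0002, 0.1437],[-0.0078, 0.0042, -0.001, -0.0002, -0.0002, 0.1437],[-0.0071, 0.0053, -0.001, -0.0002, -0.0002, 0.1437],[-0.0062, 0.0063, -0.001, -0.0002, -0.0002, 0.1437],[-0.0053, 0.0071, -0.001, -0.0002, -0.0002, 0.1437],[-0.0042, 0.0078, -0.001, -0.0002, -0.0002, 0.1437],[-0.003, 0.0083, -0.0009, -0.0002, -0.0002, 0.1437],[-0.0018, 0.0087, -0.0009, -0.0002, -0.0002, 0.1437],[-0.0006, 0.0088, -0.0009, -0.0002, -0.0002, 0.1437],[0.0007, 0.0088, -0.0009, -0.0002, -0.0002, 0.1437],
```

>>> servo_tool([
  [[-0.0083,0.0031,-0.001,0,0,0.1437],[-0.0078,0.0042,-0.001,0,0,0.1437],[-0.0071,0.0053,-0.001,0,0,0.1437],[-0.0062,0.0063,-0.001,0,0,0.1437],[-0.0053,0.0071,-0.001,0,0,0.1437]],
])

```text
time_s: 12.95
ee_pos: [0.5241, -0.2321, 0.0958]
eef_rot: [-179.9, -0.1, 128.5]
contact_force: [0.2, 0.8, -0.8]
width: 0.512
```

>>> servo_tool([
  [[-0.0042,0.0078,-0.001,0,0,0.1437],[-0.003,0.0083,-0.001,0,0,0.1437],[-0.0018,0.0087,-0.001,0,0,0.1437],[-0.0006,0.0088,-0.001,0,0,0.1437],[0.0007,0.0088,-0.001,0,0,0.1437]],
])

```text
time_s: 13.58
ee_pos: [0.5675, -0.2241, 0.1007]
eef_rot: [-179.9, 0.0, 87.3]
contact_force: [-0.4, 0.0, -1.4]
width: 0.505
```

```bash
python3 - <<'E'
from h import *
w=env.grab_frame("wrist");s=env.grab_frame("scene");t=env.grab_frame("top")
c=np.zeros((600,800,3),np.uint8);c[:300,:400]=cv2.resize(s["color"][120:240,170:330],(400,300),interpolation=2);c[:300,400:]=cv2.resize(w["color"],(400,300))
c[300:,:]=cv2.resize(t["color"][150:255,220:360],(800,600))[:600:2,:] if 0 else cv2.resize(t["color"][150:225,200:400],(800,300),interpolation=2);cv2.imwrite("pics/c3.png",c)
F=dict(w=w,s=s,t=t)
for n,z in dict(lift_bar=.014,wedge_heel=.036,wedge_toe=.016).items():
  for k,f in F.items():
    for r in env.tip_of(n,f)[:1]:
      print(n,k,round(r["conf"],2),np.round(r["location"],1),onz(f,r["location"],z).round(4))
st=env.get_state();print(st["time_s"],st["ee_pos"],st["eef_rot"],st["width"])
E
```

```text
lift_bar s 0.81 [235.4 187.2] [ 0.5722 -0.0167  0.014 ]
lift_bar t 0.6 [268.1 182.6] [ 0.5739 -0.0206  0.014 ]
wedge_heel s 0.87 [280.1 155.5] [ 0.5597 -0.208   0.036 ]
wedge_heel t 0.68 [341.9 190.3] [ 0.5696 -0.2242  0.036 ]
wedge_toe s 0.77 [236.2 177.3] [ 0.6015 -0.0463  0.016 ]
wedge_toe t 0.97 [276.6 184.7] [ 0.5701 -0.0449  0.016 ]
14.175 [ 0.56728664 -0.22424128  0.10060946] [-1.79899408e+02  2.72879319e-02  8.76066670e+01] 0.5064007970396184
```

View pics/c3.png

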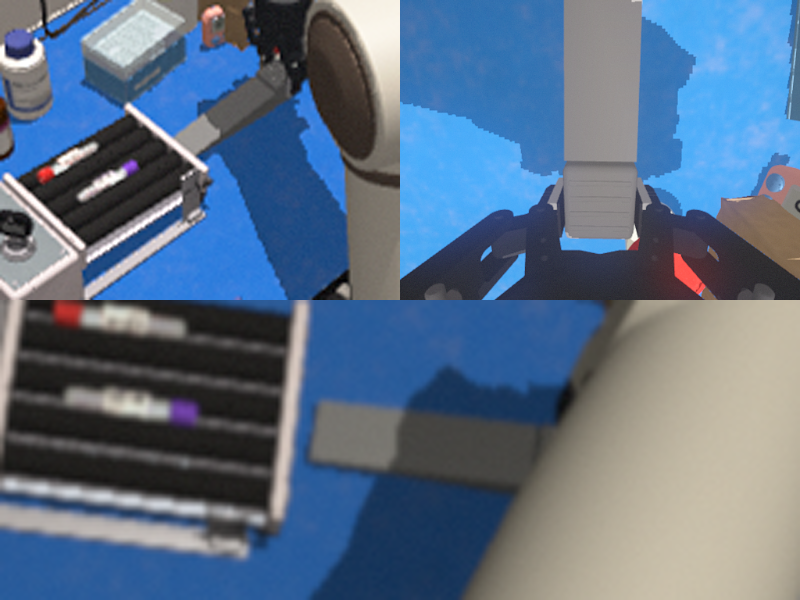

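Wedge is level with the deck line, toe just outside the bar (wedge centred within the legs). Lower and push in.

>>> servo_tool([
  [[0,0,0.009,0,0,0],[0,0,0.007,0,0,0],[0,0,0.0025,0,0,0],[0,0,0,0,0,0]],
])

```text
time_s: 14.68
ee_pos: [0.5671, -0.2242, 0.0836]
eef_rot: [-179.9, 0.0, 87.6]
contact_force: [-6.9, 2.5, 16.4]
width: 0.509
```

>>> servo_tool([
  [[0.012,0,0,0,0,0],[0.012,0,0,0,0,0],[0.012,0,0,0,0,0],[0.012,0,0,0,0,0],[0.012,0,0,0,0,0]],
])

```text
time_s: 15.3
ee_pos: [0.5709, -0.1659, 0.0838]
eef_rot: [179.9, 0.3, 87.5]
contact_force: [0.6, -11.7, 9.4]
width: 0.5
```

>>> servo_tool([
  [[0.01,0,0,0,0,0],[0.01,0,0,0,0,0],[0.01,0,0,0,0,0],[0.01,0,0,0,0,0],[0.008,0,0,0,0,0]],
])

```text
time_s: 15.92
ee_pos: [0.5729, -0.1181, 0.0837]
eef_rot: [179.9, 0.3, 87.5]
contact_force: [-0.3, -12.3, 11.0]
width: 0.504
```

```bash
python3 - <<'E'
from h import *
s=env.grab_frame("scene");t=env.grab_frame("top");w=env.grab_frame("wrist")
c=np.zeros((600,800,3),np.uint8);c[:,:600]=cv2.resize(s["color"][150:230,200:280],(600,600),interpolation=2)
c[:150,600:]=cv2.resize(w["color"],(200,150));c[160:460,600:]=cv2.resize(t["color"][160:240,245:298],(200,300),interpolation=2);cv2.imwrite("pics/c4.png",c)
F=dict(w=w,s=s,t=t)
for n,z in dict(level_pointer=.06,level_mark=.06,wedge_heel=.02).items():
  for k,f in F.items():
    for r in env.tip_of(n,f)[:1]:
      print(n,k,round(r["conf"],2),np.round(r["location"],1),onz(f,r["location"],z).round(4))
st=env.get_state();print(st["time_s"],st["ee_pos"],st["eef_rot"],st["width"],st["contact_force"])
E
```

```text
level_pointer s 0.65 [252.3 193.2] [ 0.4864 -0.0127  0.06  ]
level_pointer t 0.87 [261.4 207.4] [ 0.4912 -0.0091  0.06  ]
level_mark s 0.94 [249.8 193.8] [ 0.4899 -0.0055  0.06  ]
level_mark t 0.66 [263.6 203.7] [ 0.5019 -0.0138  0.06  ]
wedge_heel w 0.55 [255.  243.1] [ 0.5729 -0.1147  0.02  ]
wedge_heel s 0.55 [256.6 169.9] [ 0.5768 -0.1154  0.02  ]
wedge_heel t 0.47 [262.  202.6] [ 0.5132 -0.0097  0.02  ]
16.525 [ 0.57295627 -0.11737978  0.08371771] [1.79901368e+02 1.65138595e-01 8.75430533e+01] 0.5053957546230342 [-0.4646204  -5.15520632 10.02744623]
```

View pics/c4.png

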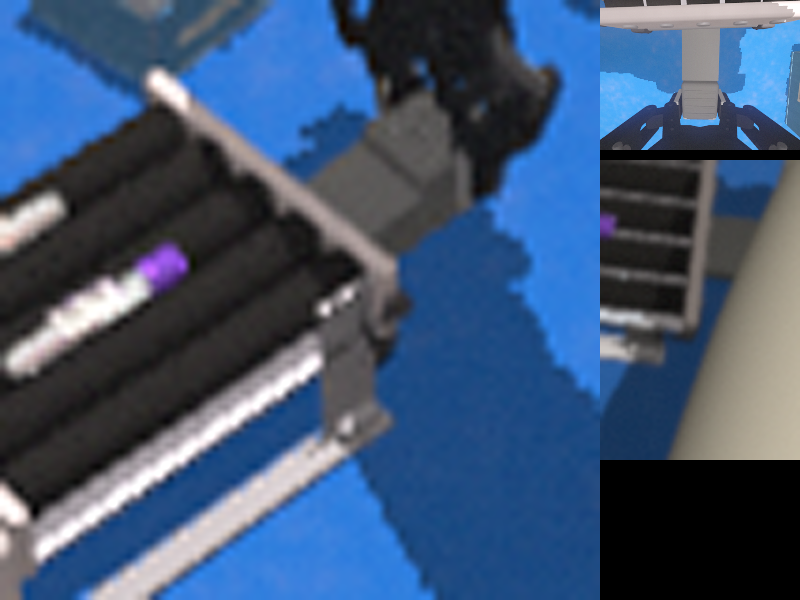

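The wedge is sliding under the bar and the deck is lifting. Next I'll push in about 23 mm more (from geometry), release, and look at the gauge from the robot's side.

>>> servo_tool([
  [[0.008,0,0,0,0,0],[0.007,0,0,0,0,0],[0.005,0,0,0,0,0],[0.003,0,0,0,0,0],[0,0,0,0,0,0]],
])

```text
time_s: 17.15
ee_pos: [0.5739, -0.0949, 0.0837]
eef_rot: [179.9, 0.2, 87.5]
contact_force: [-0.6, -9.9, 10.8]
width: 0.511
```

>>> servo_tool([
  [[0,0,0,0,0,0],[0,0,0,0,0,0],[0,0,0,0,0,0],[0,0,-0.04,0,0,0],[0,0,-0.06,0,0,0]],
], gripper=0.8)

```text
time_s: 17.77
ee_pos: [0.5721, -0.0929, 0.181]
eef_rot: [-179.7, -0.0, 87.6]
contact_force: [0.9, -1.0, 0.5]
width: 0.797
```

```bash
python3 - <<'E'
from h import *
st=env.get_state();R0=R.from_euler("xyz",st["eef_rot"],degrees=True);p=np.array(st["ee_pos"])
print(p,st["eef_rot"])
plan([.42,-.07,.185],180,10)
# then tilt 45deg about tool y and shift to target
Rv=R.from_euler("xyz",[180,0,180],degrees=True)
Rt=R.from_matrix(np.c_[[-.7071,0,-.7071],[0,1,0],[.7071,0,-.7071]])
rv=(Rv.inv()*Rt).as_rotvec();d=(np.array([.40,-.02,.17])-[.42,-.07,.185])/5
for i in range(5): print(np.round(np.r_[(Rv*R.from_rotvec(rv*i/5)).inv().apply(d),rv/5],4).tolist(),end=",")
E
```

```text
[ 0.57207132 -0.0929181   0.18101601] [-1.79653206e+02 -1.08171879e-02  8.76034755e+01]
[0.0017, -0.0153, -0.0003, -0.0005, -0.0005, -0.1613],[0.0041, -0.0148, -0.0003, -0.0005, -0.0005, -0.1613],[0.0064, -0.014, -0.0003, -0.0005, -0.0005, -0.1613],[0.0086, -0.0128, -0.0003, -0.0005, -0.0005, -0.1613],[0.0105, -0.0112, -0.0003, -0.0005, -0.0005, -0.1613],[0.0122, -0.0094, -0.0004, -0.0005, -0.0005, -0.1613],[0.0135, -0.0073, -0.0004, -0.0005, -0.0005, -0.1613],[0.0145, -0.005, -0.0004, -0.0005, -0.0005, -0.1613],[0.0151, -0.0026, -0.0004, -0.0005, -0.0005, -0.1613],[0.0154, -0.0002, -0.0004, -0.0005, -0.0005, -0.1613],
[0.004, 0.01, 0.003, 0.0, -0.1571, -0.0],[0.0044, 0.01, 0.0023, 0.0, -0.1571, -0.0],[0.0047, 0.01, 0.0016, 0.0, -0.1571, -0.0],[0.0049, 0.01, 0.0009, 0.0, -0.1571, -0.0],[0.005, 0.01, 0.0001, 0.0, -0.1571, -0.0],
```

>>> servo_tool([
  [[0.0017,-0.0153,0,0,0,-0.1613],[0.004,-0.0148,0,0,0,-0.1613],[0.0064,-0.014,0,0,0,-0.1613],[0.0086,-0.0128,0,0,0,-0.1613],[0.0105,-0.0112,0,0,0,-0.1613]],
])

```text
time_s: 18.4
ee_pos: [0.4965, -0.0816, 0.1819]
eef_rot: [-179.9, -0.1, 134.1]
contact_force: [1.0, 0.6, 0.0]
width: 0.803
```

>>> servo_tool([
  [[0.0122,-0.0094,0,0,0,-0.1613],[0.0135,-0.0073,0,0,0,-0.1613],[0.0145,-0.005,0,0,0,-0.1613],[0.0151,-0.0026,0,0,0,-0.1613],[0.0154,0,0,0,0,-0.1613]],
])

```text
time_s: 19.02
ee_pos: [0.4206, -0.0699, 0.1821]
eef_rot: [-180.0, -0.1, -179.7]
contact_force: [0.6, 0.3, -0.2]
width: 0.804
```

>>> servo_tool([
  [[0.004,0.01,0.003,0,-0.157,0],[0.0044,0.01,0.0023,0,-0.157,0],[0.0047,0.01,0.0016,0,-0.157,0],[0.0049,0.01,0.0009,0,-0.157,0],[0.005,0.01,0,0,-0.157,0]],
])

```text
time_s: 19.65
ee_pos: [0.4456, -0.0245, 0.1643]
eef_rot: [179.7, 42.6, 180.0]
contact_force: [0.6, -0.1, -0.1]
width: 0.799
```

```bash
python3 - <<'E'
from h import *
w=env.grab_frame("wrist");cv2.imwrite("pics/w5.png",cv2.rotate(cv2.resize(w["color"],None,fx=1.5,fy=1.5,interpolation=2),cv2.ROTATE_180))
np.savez("w5.npz",**{k:w[k] for k in("color","camera_matrix","T")})
for n in ("level_pointer","level_mark"):
  for r in env.tip_of(n,w)[:2]: print(n,round(r["conf"],2),np.round(r["location"],1))
st=env.get_state();print(st["time_s"],st["ee_pos"],st["eef_rot"],w["T"][:3,3],w["camera_matrix"][0])
E
```

```text
level_pointer 0.74 [277.9 168.7]
level_mark 0.87 [281.1 165.1]
19.8 [ 0.44570885 -0.02454011  0.16679561] [ 179.76463328   42.64446169 -179.93408097] [ 0.34519183 -0.02480269  0.16782315] [277.00867364   0.         255.102017  ]
```

View pics/w5.png

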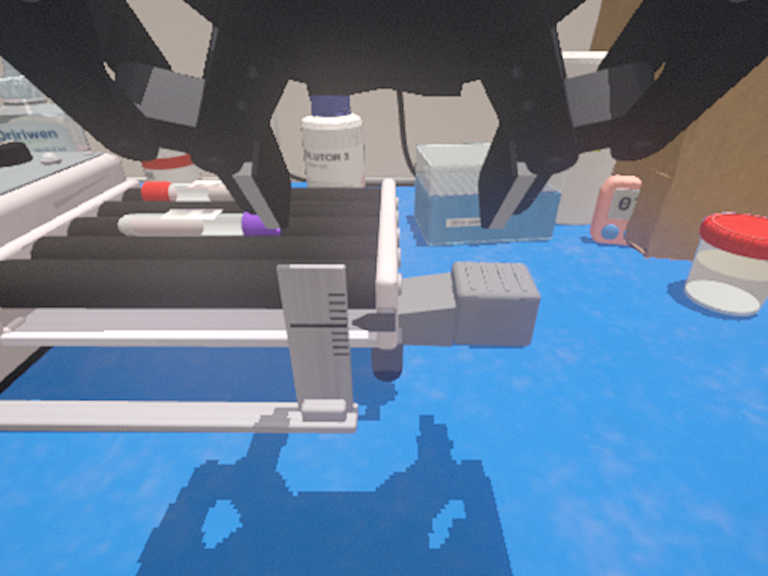

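```bash
python3 - <<'E'
import numpy as np,cv2
c=np.load("w5.npz")["color"];c=cv2.rotate(c,cv2.ROTATE_180)
cv2.imwrite("pics/w5c.png",cv2.resize(c[165:285,180:300],(600,600),interpolation=cv2.INTER_NEAREST)[0:600])
E
```

```text
(no output)
```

View pics/w5c.png

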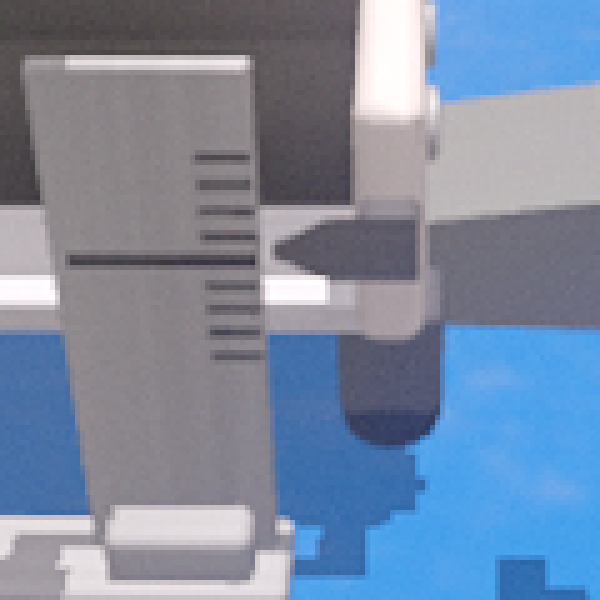

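```bash
python3 - <<'E'
from h import *
st=env.get_state();R0=R.from_euler("xyz",st["eef_rot"],degrees=True);p=np.array(st["ee_pos"])
a=np.radians(65);Rt=R.from_matrix(np.c_[[-np.cos(a),0,-np.sin(a)],[0,1,0],[np.sin(a),0,-np.cos(a)]])
rv=(R0.inv()*Rt).as_rotvec();d=(np.array([.394,-.03,.121])-p)/5
for i in range(5): print(np.round(np.r_[(R0*R.from_rotvec(rv*i/5)).inv().apply(d),rv/5],4).tolist(),end=",")
print(st["q"])
E
```

```text
[0.0138, -0.0011, -0.0003, 0.001, -0.078, -0.0],[0.0137, -0.0011, -0.0013, 0.001, -0.078, -0.0],[0.0136, -0.0011, -0.0024, 0.001, -0.078, -0.0],[0.0134, -0.0011, -0.0035, 0.001, -0.078, -0.0],[0.0131, -0.0011, -0.0045, 0.001, -0.078, -0.0],[ -4.84401668 -48.49382289 -53.46847354  42.50070513   3.55891399
  -3.61656158]
```

```bash
python3 - <<'E'
from h import *
st=env.get_state();R0=R.from_euler("xyz",st["eef_rot"],degrees=True);p=np.array(st["ee_pos"])
Rt=R.from_euler("xyz",[180,0,180],degrees=True)
rv=(R0.inv()*Rt).as_rotvec();d=(np.array([.572,-.015,.19])-p)/8
for i in range(8): print(np.round(np.r_[(R0*R.from_rotvec(rv*i/8)).inv().apply(d),rv/8],4).tolist(),end=",")
E
```

```text
[-0.0136, 0.0011, 0.0086, 0.0005, 0.093, 0.0003],[-0.0143, 0.0011, 0.0073, 0.0005, 0.093, 0.0003],[-0.0149, 0.0012, 0.0059, 0.0005, 0.093, 0.0003],[-0.0154, 0.0012, 0.0045, 0.0005, 0.093, 0.0003],[-0.0158, 0.0012, 0.003, 0.0005, 0.093, 0.0003],[-0.016, 0.0012, 0.0016, 0.0005, 0.093, 0.0003],[-0.0161, 0.0012, 0.0001, 0.0005, 0.093, 0.0003],[-0.016, 0.0012, -0.0014, 0.0005, 0.093, 0.0003],
```

>>> servo_tool([
  [[-0.0136,0.001,0.0086,0,0.093,0],[-0.0143,0.001,0.0073,0,0.093,0],[-0.0149,0.001,0.0059,0,0.093,0],[-0.0154,0.001,0.0045,0,0.093,0]],
])

```text
time_s: 20.3
ee_pos: [0.5097, -0.0209, 0.1814]
eef_rot: [179.8, 21.3, -179.9]
contact_force: [-0.6, -0.5, 0.7]
width: 0.798
```

>>> servo_tool([
  [[-0.0158,0.001,0.003,0,0.093,0],[-0.016,0.001,0.0016,0,0.093,0],[-0.0161,0.001,0,0,0.093,0],[-0.016,0.001,-0.0014,0,0.093,0],[0,0,0,0,0,0]],
])

```text
time_s: 20.92
ee_pos: [0.5737, -0.0167, 0.1911]
eef_rot: [179.8, -0.1, -179.8]
contact_force: [0.3, 0.8, 0.4]
width: 0.801
```

```bash
python3 - <<'E'
from h import *
w=env.grab_frame("wrist");c=cv2.rotate(w["color"],cv2.ROTATE_180)
np.savez("w6.npz",**{k:w[k] for k in("color","camera_matrix","T")})
q=proj(w,[.495,-.015,.07]);q=[int(511-q[0]),int(383-q[1])];print("centre",q,w["T"][:3,3])
x0,y0=max(0,q[0]-50),min(max(0,q[1]-50),284);print(x0,y0)
cv2.imwrite("pics/w6c.png",cv2.resize(c[y0:y0+100,x0:x0+100],(600,600),interpolation=cv2.INTER_NEAREST))
st=env.get_state();print(st["time_s"],st["ee_pos"],st["eef_rot"])
E
```

```text
centre [253, 284] [ 0.50169841 -0.01710533  0.26171436]
203 234
20.975 [ 0.57288345 -0.01674374  0.19157505] [ 1.79834683e+02  7.15902733e-02 -1.79823512e+02]
```

View pics/w6c.png

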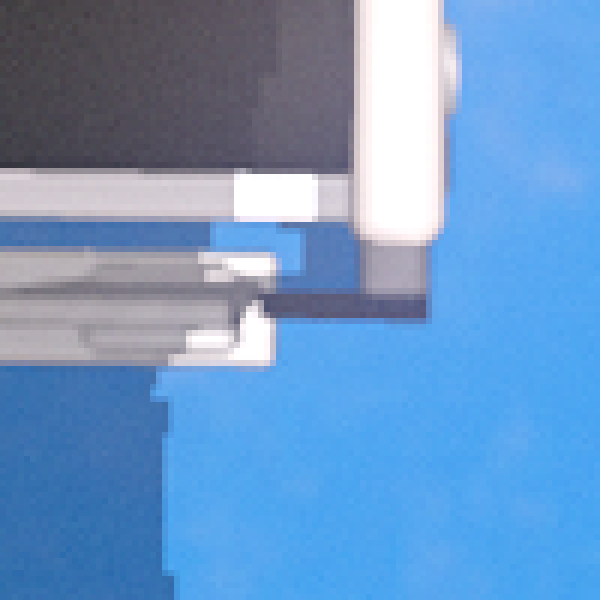

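```bash
python3 - <<'E'
from h import *
A=dict(np.load("w5.npz"));B=dict(np.load("w6.npz"))
u5=lambda x,y:(511.5-180-x/5-.0,383.5-165-y/5)   # crop -> original
u6=lambda x,y:(511.5-203-x/6,383.5-234-y/6)
for r in (297,311,325): print("plate top",r,onz(B,u6(150,r),.089).round(4))
for r in (293,306,319): print("pointer",r,onz(B,u6(300,r),.061).round(4))
print("tip",onz(B,u6(258,306),.061).round(4))
def yz(f,p,x):
    o,d=ray(f,p);return (o+d*(x-o[0])/d[0]).round(4)
for x in (.486,.488,.490,.492,.494): print(x,"line end",yz(A,u5(257,260),x),"tip",yz(A,u5(272,250),x),"plate top front",yz(A,u5(250,71),x))
E
```

```text
plate top 297 [4.966e-01 3.000e-04 8.900e-02]
plate top 311 [4.953e-01 3.000e-04 8.900e-02]
plate top 325 [4.94e-01 3.00e-04 8.90e-02]
pointer 293 [ 0.4963 -0.0141  0.061 ]
pointer 306 [ 0.4949 -0.0141  0.061 ]
pointer 319 [ 0.4935 -0.0141  0.061 ]
tip [ 0.4949 -0.0093  0.061 ]
0.486 line end [ 0.486  -0.0082  0.0661] tip [ 0.486  -0.0101  0.0676] plate top front [ 0.486  -0.0088  0.0928]
0.488 line end [ 0.488  -0.008   0.0646] tip [ 0.488  -0.0099  0.0662] plate top front [ 0.488  -0.0085  0.0917]
0.49 line end [ 0.49   -0.0077  0.0632] tip [ 0.49   -0.0097  0.0647] plate top front [ 0.49   -0.0083  0.0907]
0.492 line end [ 0.492  -0.0075  0.0617] tip [ 0.492  -0.0095  0.0633] plate top front [ 0.492  -0.0081  0.0896]
0.494 line end [ 0.494  -0.0073  0.0603] tip [ 0.494  -0.0093  0.0619] plate top front [ 0.494  -0.0078  0.0885]
```

```bash
python3 - <<'E'
import numpy as np,cv2
c=cv2.rotate(np.load("w5.npz")["color"],cv2.ROTATE_180);g=c.mean(2).astype(int)
print("cols",list(range(228,266,2)))
for r in range(206,226): print(r,g[r,228:266:2])
E
```

```text
cols [228, 230, 232, 234, 236, 238, 240, 242, 244, 246, 248, 250, 252, 254, 256, 258, 260, 262, 264]
206 [112 121 151 155 157 159 158 159 161 159 158 157 138 147 151 150 149 142
 154]
207 [ 76  95 182 190 189 188 190 189 191 192 192 181 135 148 153 153 152 145
 153]
208 [123 128 177 184 184 184 184 185 177 166 160 155 115 133 132 134 133 125
 151]
209 [140 141 173 182 182 182 183 177 133 109  98  99  95  96  99  99  98  98
 154]
210 [140 140 175 184 186 186 176 136  87  94  93  94  92  91  96  95  92  90
 158]
211 [112 116 176 186 187 172 138  90  95  96  98  98  97  99  97  94  96  96
 159]
212 [ 82  79 171 186 167 126  85  90  95  93  95  98 100  96  98  99  99  95
 158]
213 [122 121 170 172 116  87  91  92  95  97  96  94  94  96  96  96  99  96
 158]
214 [139 138 171 151  87  90  92  92  94  93  93  96  95  99  98  96  95  91
 155]
215 [123 118 173 148  86  92  91  91  96  94  95  93  94  94  97  94  96  94
 158]
216 [ 84  78 174 159  94  91  94  93  94  97  95  94  97  96  96  93  95  93
 159]
217 [ 63  56 170 182 158 119  87  94  97  94  94  93  96  92  99  97  98  94
 157]
218 [111 107 160 184 185 168 114  84  93  91  90  96  94  94  98  95  97  92
 153]
219 [141 139 159 178 181 183 164 115  83  92  91  91  95  92  91  96  92  89
 152]
220 [143 138 195 233 232 234 237 231 212  95 100 105 101  99 103 103  98  98
 154]
221 [113 110 203 255 254 254 254 255 254 156 161 159 137 143 141 144 146 145
 160]
222 [ 91  88 183 253 251 251 252 252 254 182 187 183 159 164 165 164 164 166
 162]
223 [129 126 185 253 252 252 252 252 254 180 186 178 155 162 161 164 162 164
 161]
224 [141 135 188 254 254 254 254 253 255 183 186 181 156 163 160 162 164 163
 162]
225 [132 130 168 230 230 229 228 229 230 182 185 181 157 161 162 163 162 164
 161]
```

```bash
python3 - <<'E'
from h import *
plan([.5735,-.0945,.165],87.5,10)
E
```

```text
[-0.0, -0.0078, 0.0026, 0.0003, -0.0001, 0.1618],[-0.0013, -0.0077, 0.0026, 0.0003, -0.0001, 0.1618],[-0.0025, -0.0074, 0.0026, 0.0003, -0.0001, 0.1618],[-0.0037, -0.0069, 0.0026, 0.0003, -0.0001, 0.1618],[-0.0047, -0.0062, 0.0026, 0.0003, -0.0001, 0.1618],[-0.0057, -0.0053, 0.0026, 0.0003, -0.0001, 0.1618],[-0.0064, -0.0044, 0.0027, 0.0003, -0.0001, 0.1618],[-0.0071, -0.0033, 0.0027, 0.0003, -0.0001, 0.1618],[-0.0075, -0.0021, 0.0027, 0.0003, -0.0001, 0.1618],[-0.0077, -0.0009, 0.0027, 0.0003, -0.0001, 0.1618],
```

>>> servo_tool([
  [[0,-0.0078,0,0,0,0.1618],[-0.0013,-0.0077,0,0,0,0.1618],[-0.0025,-0.0074,0,0,0,0.1618],[-0.0037,-0.0069,0,0,0,0.1618],[-0.0047,-0.0062,0,0,0,0.1618]],
])

```text
time_s: 21.6
ee_pos: [0.5716, -0.056, 0.1932]
eef_rot: [179.7, 0.1, 133.5]
contact_force: [0.6, 0.4, -0.5]
width: 0.8
```

>>> servo_tool([
  [[-0.0057,-0.0053,0,0,0,0.1618],[-0.0064,-0.0044,0,0,0,0.1618],[-0.0071,-0.0033,0,0,0,0.1618],[-0.0075,-0.002,0,0,0,0.1618],[-0.0077,-0.001,0,0,0,0.1618]],
])

```text
time_s: 22.22
ee_pos: [0.5719, -0.0948, 0.1931]
eef_rot: [179.7, -0.2, 87.2]
contact_force: [-0.3, -0.6, -0.0]
width: 0.802
```

>>> servo_tool([
  [[0,0,0.035,0,0,0],[0,0,0.035,0,0,0],[0,0,0.025,0,0,0],[0,0,0.011,0,0,0],[0,0,0,0,0,0]],
])

```text
time_s: 22.85
ee_pos: [0.5727, -0.0942, 0.0863]
eef_rot: [179.8, -0.2, 87.5]
contact_force: [0.4, 0.1, 0.0]
width: 0.801
```

>>> servo_tool([
  [[0,0,0,0,0,0],[0,0,0,0,0,0],[0,0,0,0,0,0],[0,0,0,0,0,0]],
], gripper=0.2)

```text
time_s: 23.35
ee_pos: [0.5741, -0.0944, 0.0875]
eef_rot: [179.7, -0.1, 87.5]
contact_force: [-1.4, -0.1, 6.9]
width: 0.501
```

>>> servo_tool([
  [[-0.0015,0,0,0,0,0],[-0.0015,0,0,0,0,0],[0,0,0,0,0,0]],
])

```text
time_s: 23.72
ee_pos: [0.5742, -0.0964, 0.0876]
eef_rot: [179.7, -0.3, 87.5]
contact_force: [0.2, 6.8, 7.0]
width: 0.502
```

>>> servo_tool([
  [[0,0,0,0,0,0],[0,0,0,0,0,0],[0,0,0,0,0,0],[0,0,-0.04,0,0,0],[0,0,-0.06,0,0,0]],
], gripper=0.8)

```text
time_s: 24.35
ee_pos: [0.5719, -0.0975, 0.1849]
eef_rot: [-179.9, -0.2, 87.5]
contact_force: [1.2, 0.3, 0.7]
width: 0.796
```

```bash
python3 - <<'E'
from h import *
plan([.46,-.03,.185],180,10)
Rv=R.from_euler("xyz",[180,0,180],degrees=True);a=np.radians(43)
Rt=R.from_matrix(np.c_[[-np.cos(a),0,-np.sin(a)],[0,1,0],[np.sin(a),0,-np.cos(a)]])
rv=(Rv.inv()*Rt).as_rotvec();d=(np.array([.446,-.025,.167])-[.46,-.03,.185])/5
for i in range(5): print(np.round(np.r_[(Rv*R.from_rotvec(rv*i/5)).inv().apply(d),rv/5],4).tolist(),end=",")
E
```

```text
[0.0062, -0.0115, 0.0, 0.0001, -0.0004, -0.1615],[0.008, -0.0103, 0.0, 0.0001, -0.0004, -0.1615],[0.0096, -0.0089, 0.0, 0.0001, -0.0004, -0.1615],[0.0109, -0.0072, 0.0, 0.0001, -0.0004, -0.1615],[0.0119, -0.0054, 0.0, 0.0001, -0.0004, -0.1615],[0.0126, -0.0034, 0.0, 0.0001, -0.0004, -0.1615],[0.013, -0.0013, 0.0, 0.0001, -0.0004, -0.1615],[0.013, 0.0008, 0.0, 0.0001, -0.0004, -0.1615],[0.0128, 0.0028, -0.0, 0.0001, -0.0004, -0.1615],[0.0121, 0.0049, -0.0, 0.0001, -0.0004, -0.1615],
[0.0028, 0.001, 0.0036, 0.0, -0.1501, -0.0],[0.0033, 0.001, 0.0031, 0.0, -0.1501, -0.0],[0.0037, 0.001, 0.0026, 0.0, -0.1501, -0.0],[0.0041, 0.001, 0.002, 0.0, -0.1501, -0.0],[0.0043, 0.001, 0.0014, 0.0, -0.1501, -0.0],
```

>>> servo_tool([
  [[0.0062,-0.0115,0,0,0,-0.1615],[0.008,-0.0103,0,0,0,-0.1615],[0.0096,-0.0089,0,0,0,-0.1615],[0.011,-0.0072,0,0,0,-0.1615],[0.012,-0.0054,0,0,0,-0.1615]],
])

```text
time_s: 24.98
ee_pos: [0.5165, -0.0635, 0.1856]
eef_rot: [179.8, -0.0, 134.0]
contact_force: [-0.3, 0.7, 0.7]
width: 0.797
```

>>> servo_tool([
  [[0.0126,-0.0034,0,0,0,-0.1615],[0.013,-0.0013,0,0,0,-0.1615],[0.013,0.0008,0,0,0,-0.1615],[0.0128,0.0028,0,0,0,-0.1615],[0.012,0.005,0,0,0,-0.1615]],
])

```text
time_s: 25.6
ee_pos: [0.4607, -0.0296, 0.1856]
eef_rot: [179.8, 0.1, -179.7]
contact_force: [-0.3, 0.1, -0.6]
width: 0.801
```

>>> servo_tool([
  [[0.0028,0.001,0.0036,0,-0.15,0],[0.0033,0.001,0.003,0,-0.15,0],[0.0037,0.001,0.0026,0,-0.15,0],[0.004,0.001,0.002,0,-0.15,0],[0.0043,0.001,0.0014,0,-0.15,0]],
])

```text
time_s: 26.22
ee_pos: [0.4478, -0.0248, 0.1673]
eef_rot: [179.8, 43.2, 179.8]
contact_force: [-74.5, 5.8, 62.2]
width: 0.795
```

```bash
python3 - <<'E'
from h import *
w=env.grab_frame("wrist");c=cv2.rotate(w["color"],cv2.ROTATE_180);g=c.mean(2).astype(int)
np.savez("w7.npz",**{k:w[k] for k in("color","camera_matrix","T")})
q=proj(w,[.4945,-.0085,.0605]);x,y=int(511-q[0]),int(383-q[1]);print(x,y,w["T"][:3,3])
print("cols",list(range(x-10,x+30,2)))
for r in range(y-12,y+12): print(r,*g[r,x-10:x+30:2])
st=env.get_state();print(st["time_s"],st["ee_pos"],st["eef_rot"])
E
```

```text
231 223 [ 0.34735812 -0.02471463  0.16969354]
cols [221, 223, 225, 227, 229, 231, 233, 235, 237, 239, 241, 243, 245, 247, 249, 251, 253, 255, 257, 259]
211 141 140 140 141 143 79 71 69 73 69 73 73 73 74 95 162 162 165 167 167
212 135 138 141 138 143 80 63 66 65 66 66 64 69 69 108 153 151 157 157 156
213 112 115 116 119 123 146 151 153 153 154 155 155 152 154 155 141 143 149 149 152
214 76 73 75 73 99 179 190 189 189 189 190 190 191 190 181 139 146 148 150 151
215 112 114 114 116 123 173 184 183 183 184 184 186 187 188 183 139 146 150 150 148
216 137 138 138 140 141 170 184 181 182 182 185 175 154 155 150 114 137 153 152 150
217 136 140 139 138 140 174 183 185 185 186 178 137 84 86 88 87 120 137 140 141
218 118 121 122 123 132 171 185 184 189 168 138 89 93 90 95 93 102 111 110 106
219 78 78 79 84 96 169 183 186 169 115 86 92 93 94 96 97 92 92 96 97
220 108 108 110 111 105 169 186 161 119 87 90 93 95 97 97 99 94 98 94 94
221 135 139 142 140 135 171 172 100 84 91 95 91 94 96 94 95 94 93 98 99
222 137 136 140 140 139 166 153 88 95 96 93 94 96 93 90 95 94 94 97 93
223 107 111 113 111 111 
[... 293 characters left out ...]
34 234 211 98 93 91 93 92 92 91 93 93
228 112 114 115 116 113 189 255 254 254 255 253 212 98 102 103 100 103 103 101 100
229 68 74 73 73 70 181 253 252 252 252 252 252 153 161 161 138 144 143 143 145
230 108 113 111 119 111 186 253 252 251 252 251 254 182 185 187 157 164 164 166 164
231 136 136 140 140 136 177 254 253 253 254 253 254 183 187 188 154 164 161 163 161
232 134 136 138 139 138 160 254 246 253 252 252 254 186 188 191 155 161 161 162 164
233 112 109 110 113 114 144 223 209 222 221 221 224 183 178 180 157 160 164 162 161
234 84 74 78 80 78 126 168 164 167 167 166 168 170 161 161 153 160 162 162 161
26.275 [ 0.44590424 -0.02459234  0.15738023] [179.65796863  42.63530233 179.75819885]
```

```bash
python3 - <<'E'
from h import *
w=env.grab_frame("wrist");c=cv2.rotate(w["color"],cv2.ROTATE_180)
cv2.imwrite("pics/w8.png",np.vstack([c[60:360,:]]))
st=env.get_state();print(st["time_s"],st["contact_force"],st["q"],st["joint_vel"],st["ee_pos"])
E
```

```text
26.325 [-1.55614659  0.42431684 -1.19342689] [ -4.77414472 -48.4149043  -54.16987048  41.82441223   3.37668966
  -3.35944616] [ 0.19416336 -0.9384211   7.16089252  4.74496899 -0.5604181  -0.19524603] [ 0.44544624 -0.02464878  0.1596812 ]
```

View pics/w8.png

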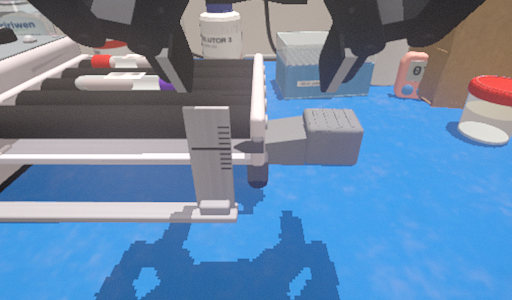

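Wedge and gauge are fine: the pointer stands within about 0.3 mm of the long line. The force spike was a transient from an arm joint reaching its stop, and it is now about 0. Next, the key.

```bash
python3 - <<'E'
from h import *
st=env.get_state();R0=R.from_euler("xyz",st["eef_rot"],degrees=True);p=np.array(st["ee_pos"])
def go(p0,R0,p1,R1,n):
    rv=(R0.inv()*R1).as_rotvec();d=(np.array(p1)-p0)/n
    for i in range(n): print(np.round(np.r_[(R0*R.from_rotvec(rv*i/n)).inv().apply(d),rv/n],4).tolist(),end=",")
    print()
R1=R.from_euler("xyz",[180,0,180],degrees=True);R2=R.from_euler("xyz",[180,0,222],degrees=True)
go(p,R0,[.47,-.02,.24],R1,5); go([.47,-.02,.24],R1,[.525,.228,.265],R2,8)
E
```

```text
[-0.0145, 0.001, -0.0085, 0.0007, 0.1485, -0.0003],[-0.0131, 0.001, -0.0106, 0.0007, 0.1485, -0.0003],[-0.0114, 0.001, -0.0124, 0.0007, 0.1485, -0.0003],[-0.0094, 0.001, -0.0139, 0.0007, 0.1485, -0.0003],[-0.0072, 0.0009, -0.0152, 0.0007, 0.1485, -0.0003],
[-0.0069, 0.031, -0.0031, 0.0, 0.0, -0.0916],[-0.0097, 0.0302, -0.0031, 0.0, 0.0, -0.0916],[-0.0124, 0.0292, -0.0031, 0.0, 0.0, -0.0916],[-0.015, 0.028, -0.0031, 0.0, 0.0, -0.0916],[-0.0175, 0.0265, -0.0031, 0.0, 0.0, -0.0916],[-0.0199, 0.0248, -0.0031, 0.0, 0.0, -0.0916],[-0.0221, 0.0228, -0.0031, 0.0, 0.0, -0.0916],[-0.0241, 0.0207, -0.0031, 0.0, 0.0, -0.0916],
```

>>> servo_tool([
  [[-0.0145,0.001,-0.0085,0,0.1485,0],[-0.013,0.001,-0.0106,0,0.1485,0],[-0.0114,0.001,-0.0124,0,0.1485,0],[-0.0094,0.001,-0.014,0,0.1485,0],[-0.0072,0.001,-0.0152,0,0.1485,0]],
])

```text
time_s: 26.95
ee_pos: [0.4722, -0.02, 0.2508]
eef_rot: [179.9, 0.4, -180.0]
contact_force: [0.0, -0.5, 1.4]
width: 0.8
```

>>> servo_tool([
  [[-0.0069,0.031,-0.003,0,0,-0.0916],[-0.0097,0.0302,-0.003,0,0,-0.0916],[-0.0124,0.0292,-0.003,0,0,-0.0916],[-0.015,0.028,-0.003,0,0,-0.0916]],
])

```text
time_s: 27.45
ee_pos: [0.4994, 0.105, 0.2625]
eef_rot: [-179.9, 0.7, -158.8]
contact_force: [-0.7, -0.7, 0.9]
width: 0.798
```

>>> servo_tool([
  [[-0.0175,0.0265,-0.003,0,0,-0.0916],[-0.02,0.0248,-0.003,0,0,-0.0916],[-0.022,0.0228,-0.003,0,0,-0.0916],[-0.024,0.0207,-0.003,0,0,-0.0916],[0,0,0,0,0,0]],
])

```text
time_s: 28.08
ee_pos: [0.5267, 0.2295, 0.2745]
eef_rot: [-179.7, 0.6, -137.9]
contact_force: [0.4, -1.0, -0.4]
width: 0.802
```

```bash
python3 - <<'E'
from h import *
w=env.grab_frame("wrist");cv2.imwrite("pics/w9.png",w["color"])
np.savez("w9.npz",**{k:w[k] for k in("color","camera_matrix","T")})
for r in env.tip_of("key_bow",w)[:2]: print(r["conf"],r["location"],onz(w,r["location"],.139))
for r in env.outline_of("key_bow",w)[:1]:
    m=r["region"].astype(np.uint8);ys,xs=np.nonzero(m);print(r["conf"],r["bbox"],m.sum())
    c=max(cv2.findContours(m,0,2)[0],key=cv2.contourArea);b=cv2.minAreaRect(c);print(b,[onz(w,p,.158).round(4) for p in cv2.boxPoints(b)])
st=env.get_state();print(st["time_s"],st["ee_pos"],st["eef_rot"],st["q"])
E
```

```text
0.61 [243.4, 217.3] [0.54275453 0.2310833  0.139     ]
0.6 [241.3, 217.1, 19.7, 62.8] 756
((243.10728454589844, 216.7728729248047), (13.582555770874023, 58.77830505371094), 6.842773914337158) [array([0.5584, 0.2355, 0.158 ]), array([0.5206, 0.2094, 0.158 ]), array([0.5151, 0.2172, 0.158 ]), array([0.5526, 0.2439, 0.158 ])]
28.225 [0.5262513  0.22736718 0.27422712] [-179.73154241    0.52660135 -138.08801394] [ 2.33991554e+01  7.16454070e+00  9.15396656e+00  9.14048369e+01
 -8.73640097e-02 -1.85120427e+01]
```

View pics/w9.png

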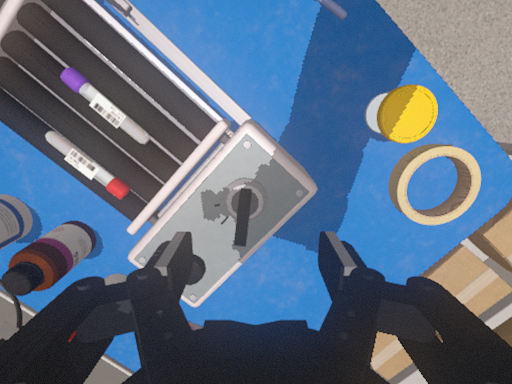

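```bash
python3 - <<'E'
from h import *
from scipy.optimize import minimize
w=dict(np.load("w9.npz"));g=w["color"].max(2)
m=np.zeros(g.shape,np.uint8);m[180:256,228:262]=(g[180:256,228:262]<75)
n,l,s,_=cv2.connectedComponentsWithStats(m);k=1+np.argmax(s[1:,4]);m=(l==k).astype(np.uint8);print(s[k])
M=cv2.resize(m,None,fx=4,fy=4,interpolation=0)
def hull(v):
    cx,cy,a=v;u=np.array([np.cos(a),np.sin(a)]);n=np.array([-u[1],u[0]]);P=[]
    for i in(-.022,.022):
        for j in(-.0045,.0045):
            for z in(.12,.158): P.append(proj(w,[*( [cx,cy]+i*u+j*n),z]))
    return cv2.convexHull(((np.array(P)+.5)*4).astype(np.float32))
def cost(v):
    A=np.zeros(M.shape,np.uint8);cv2.fillConvexPoly(A,np.round(hull(v)*16).astype(int),1,shift=4);return 1-(A&M).sum()/(A|M).sum()
best=min((minimize(cost,[x,y,np.radians(a)],method="Nelder-Mead",options=dict(initial_simplex=np.array([[x,y,np.radians(a)]]*4)+np.vstack([np.zeros(3),np.diag([.004,.004,.1])]))) for x,y in((.537,.227),(.543,.231)) for a in(30,42)),key=lambda r:r.fun)
print(best.fun,best.x[:2],np.degrees(best.x[2]))
print("collar",onz(w,(246,202),.106))
for p in proj(w,[*best.x[:2],.106]),: print("proj collar",p)
E
```

```text
[235 189  17  57 624]
0.27916726904727485 [0.54532673 0.23186615] 35.40850311940302
collar [0.54118237 0.23089953 0.106     ]
proj collar [243.78480065 205.83081058]
```

```bash
python3 - <<'E'
from h import *
plan([.542,.2315,.245],-145,3)
E
```

```text
[-0.0047, -0.0024, 0.0098, -0.0014, 0.0032, 0.0402],[-0.0049, -0.0023, 0.0098, -0.0014, 0.0032, 0.0402],[-0.005, -0.0021, 0.0098, -0.0014, 0.0032, 0.0402],
```

>>> servo_tool([
  [[-0.0047,-0.0024,0.0098,-0.0014,0.0032,0.04],[-0.0049,-0.0023,0.0098,-0.0014,0.0032,0.04],[-0.005,-0.002,0.0098,-0.0014,0.0032,0.04],[0,0,0.02,0,0,0],[0,0,0.02,0,0,0]],
])

```text
time_s: 28.85
ee_pos: [0.5421, 0.231, 0.2044]
eef_rot: [180.0, 0.0, -145.0]
contact_force: [-0.6, -0.5, -0.6]
width: 0.798
```

```bash
python3 - <<'E'
from h import *
w=env.grab_frame("wrist");cv2.imwrite("pics/w10.png",w["color"])
st=env.get_state();print(st["time_s"],st["ee_pos"],st["eef_rot"],st["contact_force"],st["moment"])
E
```

```text
28.9 [0.54131536 0.23072729 0.20142416] [ 179.94937766   -0.19632808 -145.00933067] [ 0.8096944   1.09255665 -2.31791032] [-0.00949442 -0.05518215 -0.02776672]
```

View pics/w10.png

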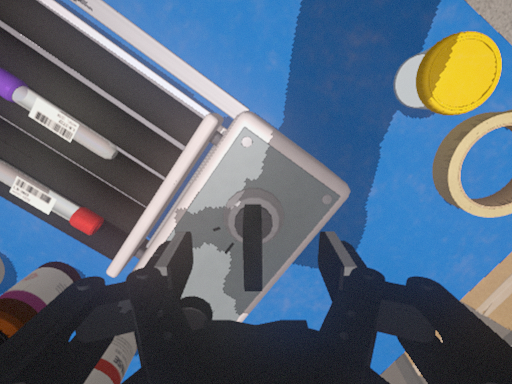

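Key bow is centred and parallel between the fingers. I'll descend and grip.

>>> servo_tool([
  [[0,0,0.006,0,0,0],[0,0,0.004,0,0,0]],
])

```text
time_s: 29.15
ee_pos: [0.5421, 0.2318, 0.1951]
eef_rot: [180.0, 0.0, -144.9]
contact_force: [0.0, -0.5, -0.2]
width: 0.8
```

>>> servo_tool([
  [[0,0,0,0,0,0],[0,0,0,0,0,0],[0,0,0,0,0,0],[0,0,0,0,0,0],[0,0,0,0,0,0]],
], gripper=0.0, force=50)

```text
time_s: 29.78
ee_pos: [0.5429, 0.2309, 0.195]
eef_rot: [-179.8, 0.0, -145.0]
contact_force: [5.9, -7.9, 1.2]
width: 0.099
```

```bash
python3 - <<'E'
from h import *
st=env.get_state();print(st["time_s"],st["ee_pos"],st["eef_rot"],st["contact_force"],st["moment"],st["width"])
E
```

```text
29.775 [0.54290711 0.23092891 0.19503639] [-1.79813312e+02  1.79546361e-02 -1.44959492e+02] [ 5.93687051 -7.89706481  1.1627783 ] [-1.64325805 -0.97754977  0.06805867] 0.09854570967732014
```

>>> servo_tool([
  [[0,-0.0013,0,0,0,0],[0,0,0,0,0,0.12],[0,0,0,0,0,0.12],[0,0,0,0,0,0.12],[0,0,0,0,0,0.12]],
])

```text
time_s: 30.4
ee_pos: [0.5434, 0.2303, 0.1951]
eef_rot: [-179.9, 0.1, -172.7]
contact_force: [2.9, -6.8, 2.4]
width: 0.097
```

```bash
python3 - <<'E'
from h import *
st=env.get_state();print(st["time_s"],st["ee_pos"],st["eef_rot"],st["contact_force"],st["moment"],st["width"],st["q"][5])
E
```

```text
30.4 [0.54335417 0.23029602 0.19506804] [-1.79902997e+02  7.57183323e-02 -1.72659285e+02] [ 2.88998367 -6.77835657  2.37559349] [-1.35436166 -0.73079021  0.04149575] 0.0974885485117648 15.669522217448916
```

>>> servo_tool([
  [[0,-0.0007,0,0,0,0.12],[0,0,0,0,0,0.12],[0,0,0,0,0,0.12],[0,0,0,0,0,0.12],[0,0,0,0,0,0.12]],
])

```text
time_s: 31.02
ee_pos: [0.5434, 0.2295, 0.1951]
eef_rot: [-179.9, 0.1, 153.0]
contact_force: [3.3, -7.9, 2.8]
width: 0.095
```

>>> servo_tool([
  [[0,0,0,0,0,0.12],[0,0,0,0,0,0.08],[0,0,0,0,0,0]],
])

```text
time_s: 31.4
ee_pos: [0.5434, 0.2293, 0.1951]
eef_rot: [-179.9, 0.2, 141.8]
contact_force: [2.8, -9.4, 3.1]
width: 0.093
```

```bash
python3 - <<'E'
from h import *
st=env.get_state();print(st["time_s"],st["ee_pos"],st["eef_rot"],st["contact_force"],st["moment"],st["width"],st["q"][5])
E
```

```text
31.4 [0.54337268 0.22930035 0.19512157] [-1.79941361e+02  1.58815122e-01  1.41754930e+02] [ 2.80106953 -9.42023729  3.11594446] [-1.92345673 -0.74323539  1.30713043] 0.09268264951108901 61.184889399924224
```

At the stop: the moment jumped to 1.3 N m after 1.28 rad. I'll hold with a small extra turn.

>>> servo_tool([
  [[0,0,0,0,0,0.012],[0,0,0,0,0,0],[0,0,0,0,0,0],[0,0,0,0,0,0],[0,0,0,0,0,0]],
])

```text
time_s: 32.02
ee_pos: [0.5434, 0.2293, 0.1951]
eef_rot: [-179.9, 0.2, 141.1]
contact_force: [2.0, -8.8, 3.6]
width: 0.103
```

>>> servo_tool([
  [[0,0,0,0,0,0],[0,0,0,0,0,0],[0,0,0,0,0,0]],
])

```text
time_s: 32.4
ee_pos: [0.5434, 0.2293, 0.1951]
eef_rot: [-179.9, 0.2, 141.1]
contact_force: [3.4, -9.0, 3.8]
width: 0.1
```

>>> servo_tool([
  [[0,0,0,0,0,0],[0,0,0,0,0,0],[0,0,0,0,0,0],[0,0,0,0,0,0],[0,0,0,0,0,0]],
], gripper=1.0)

```text
time_s: 33.02
ee_pos: [0.5427, 0.2306, 0.1945]
eef_rot: [-180.0, -0.0, 141.1]
contact_force: [-0.0, -0.1, -0.3]
width: 1.003
```

>>> servo_tool([
  [[0,0,-0.015,0,0,0],[0,0,-0.03,0,0,0],[0,0,-0.03,0,0,0],[0,0,0,0,0,0]],
])

```text
time_s: 33.52
ee_pos: [0.5435, 0.2307, 0.2732]
eef_rot: [179.7, 0.1, 141.1]
contact_force: [0.2, 0.4, -0.7]
width: 0.998
```

```bash
python3 - <<'E'
from h import *
w=env.grab_frame("wrist");s=env.grab_frame("scene")
c=np.zeros((384,900,3),np.uint8);c[:,:512]=w["color"];c[:,516:]=cv2.resize(s["color"][130:270,130:270],(384,384),interpolation=2)
cv2.imwrite("pics/w11.png",c[:,:800])
m=env.outline_of("key_bow",w)
if m:
    r=m[0]["region"].astype(np.uint8);k=max(cv2.findContours(r,0,2)[0],key=cv2.contourArea);b=cv2.minAreaRect(k);P=[onz(w,p,.158)[:2] for p in cv2.boxPoints(b)]
    for i in(0,1): d=P[i+1]-P[i];print(np.linalg.norm(d).round(4),np.degrees(np.arctan2(d[1],d[0]))%180)
for n in("specimen_cup_a",):
    for r in env.tip_of(n,s)[:2]: print(r["conf"],onz(s,r["location"],.03))
st=env.get_state();print(st["time_s"],st["ee_pos"],st["eef_rot"],st["contact_force"])
E
```

```text
0.0163 90.18457845900976
0.0424 178.59224827914625
0.83 [0.36837281 0.29619878 0.03      ]
0.56 [ 0.59977227 -0.25954168  0.03      ]
33.725 [0.54257387 0.23029776 0.26871194] [-1.79925617e+02 -6.22436040e-02  1.41086450e+02] [ 0.57536852 -0.32813605  0.22543383]
```

```bash
python3 - <<'E'
from h import *
from scipy.optimize import minimize
w=env.grab_frame("wrist");g=w["color"].max(2)
q=proj(w,[.543,.2305,.145]).astype(int);x,y=q;m=np.zeros(g.shape,np.uint8);sl=np.s_[y-45:y+45,x-45:x+45];m[sl]=g[sl]<75
n,l,s,_=cv2.connectedComponentsWithStats(m);k=l[y-3:y+4,x-3:x+4].max();m=(l==k).astype(np.uint8);print(q,s[k])
M=cv2.resize(m,None,fx=4,fy=4,interpolation=0)
def cost(v):
    a=v[2];u=np.array([np.cos(a),np.sin(a)]);n=np.array([-u[1],u[0]])
    P=[proj(w,[*(v[:2]+i*u+j*n),z]) for i in(-.022,.022) for j in(-.0045,.0045) for z in(.12,.158)]
    A=np.zeros(M.shape,np.uint8);cv2.fillConvexPoly(A,np.round(cv2.convexHull(((np.array(P)+.5)*4).astype(np.float32))*16).astype(int),1,shift=4);return 1-(A&M).sum()/(A|M).sum()
for a in(-10,0,10):
    v=np.array([.543,.231,np.radians(a)]);r=minimize(cost,v,method="Nelder-Mead",options=dict(initial_simplex=v+np.vstack([np.zeros(3),np.diag([.004,.004,.1])])));print(r.fun,r.x[:2],np.degrees(r.x[2]))
E
```

```text
[255 209] [     0      0    512    384 196537]
0.9856661849931565 [ 0.52271526 -0.00595605] -2.705319550749339
0.9773077079633861 [0.36586658 0.18476552] -52.02480943152263
0.9885460498532083 [0.61580796 0.0848126 ] 49.73005200140866
```

```bash
python3 - <<'E'
from h import *
from scipy.optimize import minimize
w=env.grab_frame("wrist");g=w["color"].max(2)
x,y=255,209;m=np.zeros(g.shape,np.uint8);sl=np.s_[y-45:y+45,x-45:x+45];m[sl]=g[sl]<75
n,l,s,_=cv2.connectedComponentsWithStats(m);print(s[1:6]);k=1+np.argmax(s[1:,4]);m=(l==k).astype(np.uint8)
M=cv2.resize(m,None,fx=4,fy=4,interpolation=0)
def cost(v):
    a=v[2];u=np.array([np.cos(a),np.sin(a)]);n=np.array([-u[1],u[0]])
    P=[proj(w,[*(v[:2]+i*u+j*n),z]) for i in(-.022,.022) for j in(-.0045,.0045) for z in(.12,.158)]
    A=np.zeros(M.shape,np.uint8);cv2.fillConvexPoly(A,np.round(cv2.convexHull(((np.array(P)+.5)*4).astype(np.float32))*16).astype(int),1,shift=4);return 1-(A&M).sum()/(A|M).sum()
for a in(-12,0,10,):
    v=np.array([.543,.231,np.radians(a)]);r=minimize(cost,v,method="Nelder-Mead",options=dict(initial_simplex=v+np.vstack([np.zeros(3),np.diag([.004,.004,.1])])));print(r.fun,r.x[:2],np.degrees(r.x[2]))
for yy in range(y-40,y+40,3): print("".join("#" if q<75 else "." for q in g[yy,x-45:x+45:2]))
E
```

```text
[[239 182  10  10  35]
 [250 187   8   9  11]
 [248 195   1   1   1]
 [249 197   1   1   1]
 [258 197   2   2   3]]
0.9620904413755754 [0.53953413 0.21727628] -47.27355043787871
0.9623225459193971 [0.53420448 0.2234304 ] -47.395222052989794
0.9625016740324093 [0.53141878 0.22698289] -43.71615541556199
.............................................
.............................................
.............................................
.............................................
.............................................
...............#..#..........................
.................#.##........................
.....................#.......................
.............................................
.............................................
.....................#.......................
.............................................
.............................................
.............................................
.............................................
...........................#.................
............................#..#.............
.............................................
.............................................
.............................................
.............................................
.............................................
.............................................
.............................................
.............................................
.............................................
.............................................
```

```bash
python3 - <<'E'
from h import *
from scipy.optimize import minimize
w=env.grab_frame("wrist");o=env.outline_of("key_bow",w)[0];m=o["region"].astype(np.uint8);print(o["conf"],o["bbox"])
M=cv2.resize(m,None,fx=4,fy=4,interpolation=0)
def cost(v):
    a=v[2];u=np.array([np.cos(a),np.sin(a)]);n=np.array([-u[1],u[0]])
    P=[proj(w,[*(v[:2]+i*u+j*n),z]) for i in(-.022,.022) for j in(-.0045,.0045) for z in(.12,.158)]
    A=np.zeros(M.shape,np.uint8);cv2.fillConvexPoly(A,np.round(cv2.convexHull(((np.array(P)+.5)*4).astype(np.float32))*16).astype(int),1,shift=4);return 1-(A&M).sum()/(A|M).sum()
for a in(-12,0,12,35,-38):
    v=np.array([.543,.231,np.radians(a)]);r=minimize(cost,v,method="Nelder-Mead",options=dict(initial_simplex=v+np.vstack([np.zeros(3),np.diag([.004,.004,.1])])));print(round(r.fun,3),r.x[:2],np.degrees(r.x[2]))
x,y=255,209
for yy in range(y-36,y+54,3): print(" ".join("%3d"%q for q in w["color"].max(2)[yy,x-45:x+45:4]))
E
```

```text
0.74 [255.7, 208.2, 45.7, 53.8]
0.198 [0.54295164 0.22983696] -2.1909276727737623
0.198 [0.54280018 0.22999635] -2.0978148918143162
0.201 [0.54228211 0.22981974] -2.3223789885364643
0.198 [0.54282082 0.22991771] -2.2779884805635167
0.198 [0.5430825  0.22991904] -2.4360641476429694
151 149 150 149 150 148 148 146 132 141 137 140 138 137 136 144 143 144 139 145 143 139 201
154 151 149 150 145 148 148 136 142 139 158 164 160 136 135 134 144 142 142 141 141 145 136
152 149 150 151 148 146 145 138 145 176 172 173 170 173 152 140 134 144 142 142 140 138 143
151 151 150 151 166 146 136 141  68 156 111  97 104 162 174 142 135 142 141 140 142 140 142
151 148 149 151 148 145 146  75  77  70 107 107 110 103 170 172 141 143 140 142 143 140 141
149 149 151 150 147 149  90  76  78  78  84 115 108 109 109 170 140 139 144 141 140 140 144
214 147 148 148 146 148  87  84  81  74 104  78 113 109 107 171 137 135 141 139 141 140 142
210 211 204 187 211 196  86  86  79  70 111 102 105 112 105 170 144 139 144 141 141 140 144
212 210 209 209 209 209  81  82  82  81  77 106  69 111 112 174 137 140  94  91 14
[... 1241 characters left out ...]
 203 203 203 202 203 202 203 205 206 202 203 204 203 205
112 204  92 242 255 255 159 208 255 202 201 203 204 203 204 204 203 204 205 203 203 203 203
204  91 100  98 255 255 237 155 249 255 203 203 203 203 205 202 202 204 203 205 203 203 203
 91  99 106 106 118 255 255 199 157 250 226 203 204 203 203 204 203 205 202 203 203 202 203
 96 103 103 110 110 238 255 255 161 208 255 202 203 203 201 203 205 205 202 203 201 202 200
 99 103 107 108 108 109 255 255 241 160 248 253 202 199 201 202 206 204 203 202 202 200 200
 96 102 108 112 108 109 164 255 255 203 152 251 208 202 201 202 206 202 200 201 202 203 201
101 104 104 108 107 153 108 214 255 255 159 205 255 202 202 201 202 202 201 201 201 204 199
```

```bash
python3 -c "
from cell import env
print(env.get_state()['time_s']);print(env.finish_job())"
```

```text
33.925
the job is handed in; nothing more can be done
None
```

I pushed the levelling wedge under the cross-bar until the deck was level. I then turned the key through run to start, held it there and let go, and it sprang back to run. The job was handed in at 33.9 s, with the arm clear of everything.

**Level:** The first push left the pointer about 0.6 mm above the long line, so I drew the wedge back about 2 mm. By eye and by pixel rows, the pointer then stood about 0.2–0.3 mm above the line. That is within my measuring error of about 0.4 mm. I did not check the gauge again after turning the key, but nothing touched the deck in between.

**Key:** After 1.28 rad the turning moment jumped from about 0.07 to 1.3 N m, which I took as the stop. I held it there for about 1.1 s before releasing. A fit to the wrist image afterwards put the bow about 37.5° clockwise from off. Run is at 40°, so this agrees within the error of the fit. I had used all 12 pictures by then, so I could not confirm this by eye.

**Cups:** I never moved near the yellow cup. The arm worked beside the red one but kept clear of it. The last network readings were close to their first positions, with a difference of up to about 3 cm on the low-confidence one for the red cup. The last picture showing the red cup had it standing.

**What went wrong on the way:**
- The last joint reached its range with the wedge in hand, and the arm swung it aside. I set the wedge down and regripped it half a turn round.
- While I was moving to look at the gauge, the wrist force briefly read about 97 N, below the 120 N limit. I put this down to an arm joint stopping at its limit. The pictures showed nothing disturbed, and the force was back near zero at once.

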